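Free the clamped press mould

TASK

The plaster press mould on the tilting carving stand is held down by a strap clamp, and the ratchet that sits on the clamp's bolt is still set to tighten. Flip the ratchet's direction lever over to the loosening side and swing the handle anticlockwise until the bolt has come at least an eighth of a turn loose. Then draw the mould out from under the strap and lay it, without dropping it, flat and face up with its whole length on the free part of the ware board, leaving everything else on the table where it stands.

Things in the scene. Friction and masses are not known exactly. Their poses are not given: they have to be found in the camera images.
- stand: Fixed plywood carving stand, 230 x 320 mm, its bed rising at 28 degrees along the stand's +x: top 30 mm above the table at the low edge, 138 mm at the high edge. Origin: centre of the underside; x horizontal uphill, y to the left of someone facing uphill. Two dowel stops, 12 mm thick and 22 mm high, carry the mould's lower long side, near its two ends (59 mm either side of its middle).
- bolt (a joint): Angle of the clamp bolt (19 mm hexagon, inside the ratchet's socket): 0 tight, positive = loosened, anticlockwise seen from above the head. Ordinary right-hand thread. It needs about 0.5 Nm to turn (5 N at the grip, with the ratchet's own drag), stays where it is left, and lifts the strap by 0.8 mm per rad.
- ratchet (a joint): Swing of the handle about the bolt: 0 pointing uphill, positive anticlockwise seen from above; +1.57 points along the stand's +y. Free to swing from -0.4 to +1.7. Lever on the tightening side: clicks freely anticlockwise, solid clockwise. Lever on the loosening side: drives the bolt anticlockwise after up to 0.36 rad of play, clicks freely clockwise.
- lever (a joint): Angle of the direction lever on top of the ratchet's head: -0.34 tightening, +0.34 loosening. It springs over the middle (0) to the nearer side and rests at 0.13 to 0.34 there, as its pawl meets the teeth. Pushing its tab across takes 3 to 8 N and does not swing the handle.
- tab (a point): Finger tab at the lever's end: a steel block 10 mm along the lever and 9 mm wide, standing 14 mm up from the top of the head; this point is 4 mm below its top. It turns about a pin 29 mm away towards the handle, so it swings 10 mm either side of the bolt's axis. Seen from the handle's end, left is loosening, right is tightening. Axes: x from tab to pin, z along the bolt.
- head_top (a point): Middle of the top of the ratchet's round head (44 mm across, 24 mm high), on the bolt's axis, 102 mm off the bed. Axes: x along the handle towards its end, y the anticlockwise side, z along the bolt, out of the bed (28 degrees from vertical).
- grip (a point): Middle of the handle's round grip, 23 mm thick and 100 mm long, 150 mm from the bolt's axis and 90 mm off the bed; nothing is below it but the bed or the table. The handle ends 202 mm from the axis. Axes as for head_top.
- strap_nose (a point): Middle of the underside of the nose of the strap, a steel bar 98 x 28 x 12 mm clamped by the bolt; it points along the stand's -y and covers the last 19 mm of the mould's left end, touching its face. Axes: x uphill along the bed, y from nose to bolt (46 mm), z out of the bed.
- mould: Loose plaster block 54 x 150 x 30 mm, 0.27 kg, with the hollow of a small figure in its face. Origin: centre of the underside; x across its width, y along its length, z out of its face. At the start it lies on the bed, x uphill, its +y (left) end under the strap. Drawn 20 mm along its own -y it is clear of the strap. The middle 90 mm of its long sides are free for fingers.
- end_left (a point): Middle of the bottom edge of the mould's left (+y) end.
- end_right (a point): Middle of the bottom edge of the mould's right (-y) end.
- board: Fixed flat wooden ware board on the table, 300 mm along x, 200 mm along y, 14 mm thick; origin: centre of its underside. The mouse figurine stands on it near its +x end; the rest of it, from x -150 to +70 mm, is free.
- mouse: Bystander, to be left alone: fired-clay mouse figurine, 75 mm tall, 48 mm across, standing at the far end of the ware board.
- loop_tool: Bystander, to be left alone: clay loop tool with a wooden handle, 180 mm long, lying on the table.
- boxwood_tool: Bystander, to be left alone: turned wooden modelling tool, 190 mm long, lying on the table.
- paring_knife: Bystander, to be left alone: paring knife with a moulded handle, 190 mm long, lying on the table.
- tool_cup: Bystander, to be left alone: glazed cup, 82 mm across and 88 mm tall, with tool handles standing out of it to 190 mm.
- spare_socket: Bystander, to be left alone: plain steel socket, 26 mm across and 34 mm tall, standing on the table.
- spanner: Bystander, to be left alone: steel combination spanner, 170 mm long, lying on the table.
- slip_jar: Bystander, to be left alone: closed jar, 64 mm across and 75 mm tall.

How it is judged (in metres and radians):
On the way, in this order (a step that is already met when the one before it is completed fails the run):
1. the direction lever is over on the loosening side, with the bolt still tight (value of joint lever above 0.08 rad and value of joint bolt below 0.15 rad), for 0.2 s.
2. the bolt has been swung about an eighth of a turn loose, the mould still in its place (value of joint bolt above 0.68 rad and distance of mould from where it was at the start of the episode below 0.015 m), for 0.2 s.
At the end, for the whole second after the job is handed in: The bolt is loosened by at least about an eighth of a turn (0.65 rad), and the mould lies at rest, let go, flat (within 0.06 rad) and face up on the ware board, both of its ends within the board's outline (value of joint bolt above 0.65 rad and x of end_left in the frame of board between -0.15 and 0.15 m and y of end_left in the frame of board between -0.1 and 0.1 m and x of end_right in the frame of board between -0.15 and 0.15 m and y of end_right in the frame of board between -0.1 and 0.1 m and z of mould in the frame of board between 0.01 and 0.018 m and angle between mould's own z axis and vertical below 0.06 rad and linear speed of mould below 0.02 m/s); the robot touches nothing.
It fails at once if the mould is dragged about while the bolt is still tight (distance of mould from where it was at the start of the episode above 0.015 m and value of joint bolt below 0.6 rad).
It fails at once if the mould is dropped: it falls at more than 0.45 m/s (about 10 mm of free fall) with no finger on it (linear speed of mould above 0.45 m/s and contact force between the fingers and mould below 0.2 N).
It fails at once if one of the other things on the table or board is disturbed (moved more than 40 mm) (distance of any of mouse, loop_tool, boxwood_tool, paring_knife, tool_cup, spare_socket, spanner, slip_jar from where it was at the start of the episode above 0.04 m).
It also fails if it takes over 67 s, if anything falls off the work surface, if the arm or the gripper's body presses on something with over 40 N, if the wrist force passes 120 N, or if a joint passes its speed limit or range.

ROBOT

A 6-joint arm with a two-finger parallel gripper is mounted at the origin on the work surface. World frame = base frame: x ahead of the robot, y to its left, z up, the work surface at z = 0. Lengths are in m, angles in degrees, forces in N, time in s.
With the tool pointing down it reaches from about 0.275 to 0.825 m from the base axis. Payload 4.9 kg.
Tool frame: the origin (TCP) lies midway between the tips of the shut fingers; the grasp point (between the pads) lies 19 mm behind it; z points along the fingers, y is the line along which they close (so a half turn about z gives the same grasp; the last joint's range is limited). The gripper opens to 85 mm and grips with 20 to 120 N. Pads are 22 mm wide; open, the fingers measure 114 mm over their backs; the gripper's body (76 mm by 85 mm) begins 54 mm behind the grasp point. The pads swing forward as they close: fully open they stand 13 mm farther back than shut.
Start: joints at [56.998, 18.69, -11.035, 60.275, 0, 82.311], TCP at [0.235, 0.497, 0.231] pointing down, gripper open.
Joint ranges: [-152.03, 152.03], [-55.5, 102.48], [-74.3, 77.21], [-110.64, 120.58], [-84.22, 78.4], [-180, 180]. Speed limits (degrees/s): [147.25, 147.25, 180, 180, 180, 180].

INTERFACE

Orientations are given as a 3x3 rotation matrix whose columns are the frame's x, y, z axes.
In Python, from cell import observe, camera, sign_off gives the robot as it stands.
- The arm moves only by the tool move_arm, never from a script. Its argument "commands" is one flat list of numbers, 5 for each row, row after row: the shift along the world's x, y, z in cm, then the turn about the world's z in rad, then the opening, from -1 (shut) to 1 (fully open). In form: [x, y, z, spin, claw, x, y, z, spin, claw, ...]. A call has 1 to 10 rows; each row is the pose to reach, as a shift and turn from the pose commanded when the call began; what a row does not reach only later rows make up. A row lasts 1/12 s, in which the tool goes at most 41.7 mm and 7.16 degrees, less where a joint would pass 70% of its speed; a pose out of reach is approached as far as the arm can. A call with a gripper value outside its range is refused whole. The fingers move at their own pace and stop on an object; "force" is the grip in N (left out, the last holds). Time passes only in rows, so rows that repeat a pose let the fingers close. It gives the time, the measured TCP pose, the force, the opening and the grip force at its end, in the units of the state.
- observe(): the state, without advancing time (a new reading comes with each control period).
- camera(name): name is "side" or "top" or "wrist"; returns a dict with "pixels" (420x560x3 uint8, red, green, blue), "z_map" (420x560 float32, m along the optical axis (not along the pixel's ray), 0 where there is no reading), "camera_matrix" (3x3 intrinsics, pixels), "eye" and "orientation" of the camera in the world; the wrist camera has in their place "hand_eye" (4x4, takes a point from camera to tool coordinates, whose origin is the TCP and whose axes are the flange's). Camera axes: x right, y up, looking along -z (the intrinsics and any distortion apply to the point x, -y, -z); pixel columns grow to the right and rows downward; lengths in m; the calibration is good to about 2 mm. A picture is of the moment at which its call begins: read the wrist's pose just before it.
- sign_off(): hands the job in; it is judged then, once.
The state is a dict: "time": time; "joints": joint angles; "joint_vel": joint speeds; "effort": joint torques, N m; "position": TCP position; "ee_rot": TCP orientation; "wrist_force": force on the tool from outside, world axes, zero at the start; "torque": the same for the moment, N m; "grip_width": finger opening in m; "finger_force": force on a finger pad.
Only numpy, scipy, OpenCV 4.12 (cv2) and the standard library are available. Lean on these libraries where they do the work, as an engineer would, in place of code of your own. Each camera call takes 0.05 s, during which the arm holds its last target. There are 200 camera calls.

## Working session

There is one attempt and no reset: what is moved stays moved. The work goes in short steps, Python scripts to look and compute and a tool call to move; the robot and the scene stay as the last step left them, time stands still between calls to the robot, and variables do not carry over. Pictures are saved under pics/ and viewed, at most 10 in all, crops included, and the job is handed in when it is done.

Besides the shell and the picture viewer there is one more tool, called after ">>>" as name(argument=value, ...) on one line, values as JSON. move_arm: Moves the arm, as the interface text tells. Its arguments: {"type":"object","properties":{"commands":{"type":"array"},"force":{"type":"number"}},"required":["commands"]}

```bash
mkdir -p pics
cat > h.py <<'E'
import numpy as np, cv2
from cell import observe, camera, sign_off
def shot(name, fn=None):
    s=observe(); c=camera(name)
    if fn: cv2.imwrite('pics/'+fn, c['pixels'][:,:,::-1])
    if name=='wrist':
        T=np.array(c['hand_eye']); R=np.array(s['ee_rot']); p=np.array(s['position'])
        Rc=R@T[:3,:3]; e=R@T[:3,3]+p
    else: Rc=np.array(c['orientation']); e=np.array(c['eye'])
    K=np.array(c['camera_matrix']); z=c['z_map']
    v,u=np.mgrid[:z.shape[0],:z.shape[1]]
    P=np.stack([(u-K[0,2])/K[0,0]*z,-(v-K[1,2])/K[1,1]*z,-z],-1)@Rc.T+e
    P[z==0]=np.nan
    return c,P
E
python3 - <<'E'
from h import *
s=observe();print({k:np.round(v,3).tolist() for k,v in s.items()})
for n in('top','side'):
    c,P=shot(n,n+'0.png'); np.save(n+'0.npy',P); print(n,c['eye'],np.round(c['orientation'],2).tolist(),[k for k in c])
E
```

```text
{'time': 0.0, 'joints': [56.997, 18.733, -11.092, 60.277, -0.0, 82.312], 'joint_vel': [-0.049, -0.018, -0.027, 0.025, 0.071, 0.014], 'effort': [0.001, -44.34, 26.244, 0.015, -0.0, 0.0], 'position': [0.235, 0.497, 0.23], 'ee_rot': [[-0.904, 0.428, -0.001], [0.428, 0.904, -0.001], [0.0, -0.002, -1.0]], 'wrist_force': [-0.041, 0.192, 0.503], 'torque': [0.018, 0.025, 0.013], 'finger_force': 0.0, 'grip_width': 0.085}
top [ 0.32288905 -0.00655464  1.64301951] [[-0.01, 0.99, -0.15], [-1.0, -0.01, 0.0], [0.0, 0.15, 0.99]] ['pixels', 'z_map', 'camera_matrix', 'eye', 'orientation']
side [0.29881532 0.56300403 0.91355238] [[-0.9, 0.33, -0.29], [-0.44, -0.7, 0.57], [-0.01, 0.64, 0.77]] ['pixels', 'z_map', 'camera_matrix', 'eye', 'orientation']
```

View pics/top0.png

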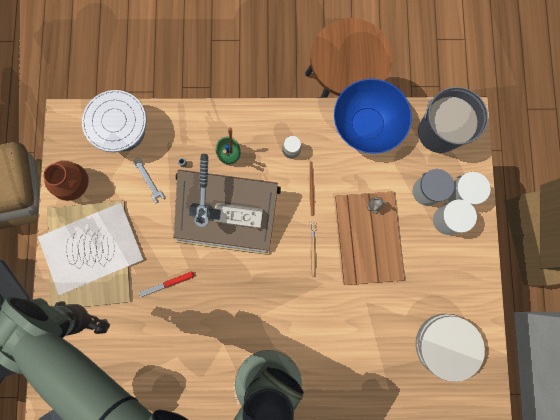

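View pics/side0.png

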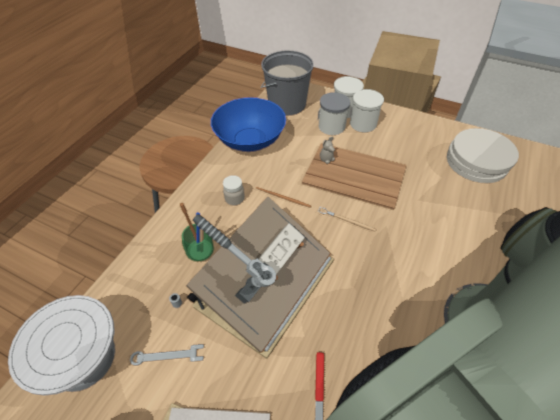

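The top view has world +x up and +y left. The ratchet head is at about (201,213) with the handle uphill to (204,155). The mould is at (240,215), the board at (370,238) and the mouse at (376,205). The side view shows the same layout, with the cup beside the handle. Next I fit the geometry.

Run:
```python
from h import *
P=np.load('top0.npy')
def at(u,v,r=1): return np.round(np.nanmedian(P[v-r:v+r+1,u-r:u+r+1].reshape(-1,3),0),3)
for n,(u,v) in dict(head=(201,213),grip1=(203,170),gend=(204,157),gmid=(203,180),mould=(240,215),cup=(228,150),knife=(180,280),mouse=(376,204),jar=(291,146),sock=(182,161)).items(): print(n,at(u,v))
# bed plane
pts=np.concatenate([P[185:235,178:192].reshape(-1,3),P[232:245,190:262].reshape(-1,3),P[185:235,264:272].reshape(-1,3)])
pts=pts[np.isfinite(pts[:,2])]
for _ in range(6):
    A=np.c_[pts[:,:2],np.ones(len(pts))]; k=np.linalg.lstsq(A,pts[:,2],rcond=None)[0]; r=abs(pts[:,2]-A@k); pts=pts[r<max(.003,2*np.median(r))]
print('bed',k,len(pts),'tilt',np.degrees(np.arctan(np.hypot(*k[:2]))),'yaw',np.degrees(np.arctan2(k[1],k[0])))
yaw=np.arctan2(k[1],k[0]);n=np.array([-k[0],-k[1],1]);n/=np.linalg.norm(n)
X=np.array([np.cos(yaw),np.sin(yaw),0]);Y=np.array([-X[1],X[0],0]);U=np.cross(Y,n)
p0=np.array([0,0,k[2]])
for nm,reg in(('top',None),('side',None)):
    Q=np.load(nm+'0.npy').reshape(-1,3); Q=Q[np.isfinite(Q[:,2])]
    B=np.c_[(Q-p0)@U,(Q-p0)@Y,(Q-p0)@n]
    c=at(240,215)-p0; cu,cy=c@U,c@Y
    m=(abs(B[:,2]-.03)<.006)&(abs(B[:,0]-cu)<.08)&(abs(B[:,1]-cy)<.13)
    b=B[m]; print(nm,'mouldface',m.sum(),[np.round(np.percentile(b[:,i],[1,5,50,95,99]),3).tolist() for i in range(3)])
    h=at(201,213)-p0; 
    m=(abs(B[:,2]-.104)<.006)&(np.hypot(B[:,0]-h@U,B[:,1]-h@Y)<.06)
    b=B[m]; print('head',m.sum(),[np.round(np.percentile(b[:,i],[2,50,98]),3).tolist() for i in range(3)])
    m=(B[:,2]>.112)&(B[:,2]<.125)&(np.hypot(B[:,0]-h@U,B[:,1]-h@Y)<.06)
    b=B[m]; print('tab',m.sum(),np.round(b[:12],3).tolist())
    m=(abs(B[:,2]-.097)<.01)&(abs(B[:,1]-h@Y)<.06)&(B[:,0]-h@U>.10)&(B[:,0]-h@U<.24)
    b=B[m]; print('grip',m.sum(),np.round(np.polyfit(b[:,0]-h@U,b[:,1]-h@Y,1),4),(b[:,0]-h@U).max()); print('h',h@U,h@Y,h@n)
np.savez('bed.npz',p0=p0,U=U,Y=Y,n=n,yaw=yaw)
b=P.reshape(-1,3);b=b[np.isfinite(b[:,2])]
m=(abs(b[:,2]-.014)<.005)&(b[:,1]<-.2)&(b[:,1]>-.62)&(b[:,0]>.2)&(b[:,0]<.75)
print('board',cv2.minAreaRect((b[m][:,:2]*1000).astype(np.float32)))
```

```text
head [0.53  0.197 0.189]
grip1 [0.649 0.185 0.246]
gend [0.683 0.181 0.264]
gmid [0.622 0.187 0.231]
mould [0.534 0.085 0.104]
cup [0.753 0.128 0.071]
knife [0.331 0.288 0.012]
mouse [ 0.571 -0.354  0.082]
jar [ 0.77  -0.081  0.068]
sock [0.73  0.286 0.032]
bed [ 0.53303815 -0.07285534 -0.2001104 ] 1102 tilt 28.279986156275935 yaw -7.782927403692186
top mouldface 568 [[0.57, 0.573, 0.601, 0.625, 0.627], [0.09, 0.094, 0.161, 0.229, 0.241], [0.024, 0.025, 0.029, 0.034, 0.035]]
head 202 [[0.581, 0.611, 0.655], [0.248, 0.266, 0.285], [0.098, 0.103, 0.109]]
tab 9 [[0.607, 0.279, 0.12], [0.606, 0.276, 0.117], [0.608, 0.27, 0.12], [0.602, 0.279, 0.115], [0.602, 0.277, 0.114], [0.602, 0.274, 0.114], [0.598, 0.279, 0.114], [0.599, 0.276, 0.115], [0.598, 0.274, 0.113]]
grip 202 [ 0.0504 -0.0029] 0.177650071982002
h 0.6233005765247044 0.2669580681588474 0.10651611780681264
side mouldface 754 [[0.571, 0.573, 0.599, 0.623, 0.625], [0.091, 0.095, 0.152, 0.214, 0.221], [0.024, 0.026, 0.03, 0.032, 0.033]]
head 418 [[0.581, 0.61, 0.642], [0.25, 0.271, 0.288], [0.099, 0.102, 0.109]]
tab 20 [[0.624, 0.272, 0.112], [0.607, 0.277, 0.115], [0.605, 0.276, 0.116], [0.607, 0.281, 0.116], [0.606, 0.279, 0.116], [0.604, 0.278, 0.116], [0.603, 0.277, 0.117], [0.601, 0.275, 0.116], [0.606, 0.282, 0.114], [0.604, 0.28, 0.115], [0.603, 0.28, 0.116], [0.601, 0.277, 0.114]]
grip 372 [0.0241 0.0067] 0.17689172227435868
h 0.6233005765247044 0.2669580681588474 0.10651611780681264
board ((470.7439270019531, -412.61407470703125), (544.77587890625, 418.5190734863281), 1.2638027667999268)
```

Run:
```python
from h import *
b=np.load('bed.npz');p0,U,Y,n,yaw=[b[k] for k in b]
W=lambda u,y,h:p0+u*U+y*Y+h*n
X=np.array([np.cos(yaw),np.sin(yaw),0])
ht=W(.603,.268,.102)
print('yaw',yaw,'X',X,'Y',Y,'head',ht)
s=observe();p=s['position']
def go(n_,t): print(n_,np.round(t,4),'shift cm',np.round((t-p)*100,1))
lo=ht-.014*X+[0,0,.005]
go('above',lo+.045*Y+[0,0,.05]);go('down',lo+.045*Y);go('push end',lo+.008*Y)
for a in(0.03,.5,.9,1.2): go('grip%.2f'%a,W(.603,.268,.09)+.15*(np.cos(a)*U+np.sin(a)*Y))
go('mould',W(.599,.166,0)); go('mouldtop',W(.599,.166,.03))
P=np.load('top0.npy')
for u,v in((338,198),(393,195),(402,277),(346,281),(344,240),(398,236),(370,278)):print(u,v,np.round(np.nanmedian(P[v-1:v+2,u-1:u+2].reshape(-1,3),0),3))
print(s['ee_rot'][:,1])
```

```text
yaw -0.13583770863812253 X [ 0.99078824 -0.13542035  0.        ] Y [0.13542035 0.99078824 0.        ] head [0.51454816 0.20016357 0.17540489]
above [0.5068 0.2466 0.2304] shift cm [ 27.2 -25.   -0. ]
down [0.5068 0.2466 0.1804] shift cm [ 27.2 -25.   -5. ]
push end [0.5018 0.21   0.1804] shift cm [ 26.7 -28.7  -5. ]
grip0.03 [0.6516 0.186  0.2359] shift cm [ 41.7 -31.1   0.5]
grip0.50 [0.6448 0.2549 0.2272] shift cm [ 41.  -24.2  -0.3]
grip0.90 [0.6174 0.3047 0.209 ] shift cm [ 38.3 -19.2  -2.2]
grip1.20 [0.5865 0.3314 0.1906] shift cm [ 35.2 -16.5  -4. ]
mould [0.5451 0.093  0.0837] shift cm [ 31.  -40.4 -14.7]
mouldtop [0.531  0.095  0.1101] shift cm [ 29.6 -40.2 -12. ]
338 198 [ 0.604 -0.241  0.012]
393 195 [ 0.613 -0.427  0.011]
402 277 [ 0.337 -0.446  0.013]
346 281 [ 0.325 -0.259  0.016]
344 240 [ 0.461 -0.257  0.015]
398 236 [ 0.473 -0.439  0.011]
370 278 [ 0.334 -0.34   0.014]
[ 0.42759995  0.90396671 -0.00156985]
```

>>> move_arm(commands=[5,-4,2,-0.12,-1,10,-9,2,-0.25,-1,15,-14,2,-0.38,-1,20,-19,2,-0.5,-1,24,-22,2,-0.62,-1,27.2,-25,2,-0.75,-1,27.2,-25,2,-0.87,-1,27.2,-25,2,-1,-1,27.2,-25,2,-1.12,-1,27.2,-25,2,-1.24,-1], force=40)

```text
time: 0.93
position: [0.512, 0.2424, 0.2507]
ee_rot: [[0.124, 0.992, 0.002], [0.992, -0.124, -0.002], [-0.002, 0.002, -1.0]]
wrist_force: [-0.0, 0.2, -0.1]
grip_width: 0.0002
finger_force: 0.0
```

```bash
cat > st.py <<'E'
from h import *
s=observe();print({k:np.round(s[k],3).tolist() for k in('time','joints','position','wrist_force','grip_width','finger_force')})
print(np.round(s['ee_rot'],3).tolist())
E
python3 - <<'E'
import st
from h import *
c,P=shot('wrist','w1.png'); np.save('w1.npy',P)
b=np.load('bed.npz');p0,U,Y,n,yaw=[b[k] for k in b]
Q=P.reshape(-1,3);Q=Q[np.isfinite(Q[:,2])]-p0
B=np.c_[Q@U,Q@Y,Q@n]
d=np.hypot(B[:,0]-.603,B[:,1]-.268)
m=(abs(B[:,2]-.102)<.004)&(d<.035);print('head',m.sum(),np.round(np.percentile(B[m],[2,50,98],axis=0),4))
m=(B[:,2]>.111)&(B[:,2]<.122)&(d<.035);print('tab',m.sum(),np.round(np.percentile(B[m],[5,50,95],axis=0),4))
E
```

```text
{'time': 0.933, 'joints': [17.95, 19.719, -6.656, 63.542, -0.153, 115.082], 'position': [0.512, 0.242, 0.251], 'wrist_force': [-0.039, 0.169, -0.133], 'grip_width': 0.0, 'finger_force': 0.0}
[[0.124, 0.992, 0.002], [0.992, -0.124, -0.002], [-0.002, 0.002, -1.0]]
head 1437 [[0.5811 0.255  0.0987]
 [0.6142 0.2812 0.1021]
 [0.636  0.289  0.1053]]
tab 1 [[0.6004 0.2828 0.1111]
 [0.6004 0.2828 0.1111]
 [0.6004 0.2828 0.1111]]
```

View pics/w1.png

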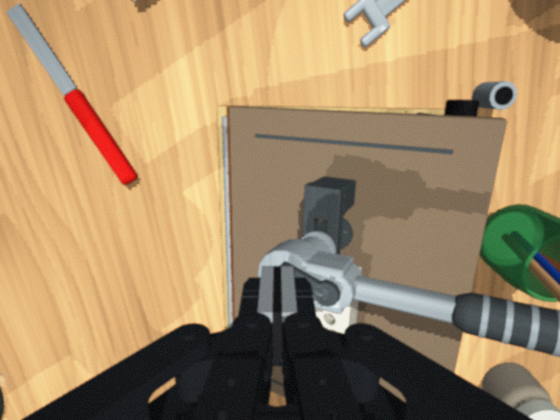

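The wrist view shows the shut fingers at (280,300) beside the head, which hide the tab. I'm going down on the tab's left side and pushing it across.

>>> move_arm(commands=[0,0,-3,-0.02,-1,0,0,-6,-0.02,-1,0,0,-7,-0.02,-1,0,0,-7,-0.02,-1,-0.1,-1,-7,-0.02,-1,-0.2,-1.7,-7,-0.02,-1,-0.3,-2.4,-7,-0.02,-1])

```text
time: 1.57
position: [0.5044, 0.2238, 0.1828]
ee_rot: [[0.129, 0.992, 0.001], [0.992, -0.129, 0.003], [0.003, 0.001, -1.0]]
wrist_force: [-1.3, 4.3, -1.8]
grip_width: -0.0001
finger_force: 1.7
```

>>> move_arm(commands=[-0.1,-0.5,0,0,-1,-0.2,-1,0,0,-1,-0.2,-1.3,0,0,-1,-0.2,-1.3,0,0,-1])

```text
time: 1.9
position: [0.5027, 0.2098, 0.1821]
ee_rot: [[0.131, 0.991, 0.002], [0.991, -0.131, 0.001], [0.001, 0.001, -1.0]]
wrist_force: [0.3, 0.4, 1.2]
grip_width: 0.0001
finger_force: 0.1
```

The push met 4.3 N, which then dropped to almost nothing, so the lever should have snapped over. I'll check that while moving to the handle's clockwise side.

>>> move_arm(commands=[0,0,4,0,-1,0,0,8,0,-1,3,-2,12,0,-1,7,-4,12,0,-1,11,-6,12,0,-1,14.3,-7,12,0,-1,14.3,-7,12,0,-1,14.3,-7,12,0,-1])

```text
time: 2.57
position: [0.6472, 0.1381, 0.2995]
ee_rot: [[0.134, 0.991, -0.001], [0.991, -0.134, -0.001], [-0.001, -0.001, -1.0]]
wrist_force: [-0.9, 0.4, 0.6]
grip_width: 0.0004
finger_force: 0.0
```

Run:
```python
import st
from h import *
b=np.load('bed.npz');p0,U,Y,n,yaw=[b[k] for k in b]
for nm in('wrist','side','top'):
    c,P=shot(nm,nm[0]+'2.png')
    Q=P.reshape(-1,3);Q=Q[np.isfinite(Q[:,2])]-p0
    B=np.c_[Q@U,Q@Y,Q@n]
    d=np.hypot(B[:,0]-.603,B[:,1]-.268)
    m=(B[:,2]>.111)&(B[:,2]<.122)&(d<.035);print(nm,'tab',m.sum(),np.round(np.percentile(B[m],[5,50,95],axis=0),4) if m.any() else '')
    m=(abs(B[:,2]-.097)<.012)&(abs(B[:,1]-.268)<.03)&(B[:,0]>.7)&(B[:,0]<.84)
    if m.sum()>20: print('grip',m.sum(),np.polyfit(B[m,0]-.603,B[m,1]-.268,1).round(4))
import cv2
w=cv2.imread('pics/w2.png');s=cv2.imread('pics/s2.png')[200:330,180:340]
cv2.imwrite('pics/c2.png',np.hstack([cv2.resize(w,(440,330)),cv2.resize(s,(350,330))]))
```

```text
{'time': 2.567, 'joints': [5.69, 29.742, 15.825, 76.163, -0.069, 103.367], 'position': [0.647, 0.138, 0.299], 'wrist_force': [-0.879, 0.374, 0.551], 'grip_width': 0.0, 'finger_force': 0.0}
[[0.134, 0.991, -0.001], [0.991, -0.134, -0.001], [-0.001, -0.001, -1.0]]
wrist tab 208 [[0.6011 0.2539 0.1113]
 [0.607  0.2585 0.1158]
 [0.6096 0.2626 0.1172]]
grip 6634 [0.0013 0.0019]
side tab 21 [[0.5972 0.2565 0.1115]
 [0.6024 0.2593 0.1151]
 [0.6067 0.2626 0.1171]]
grip 478 [0.0041 0.0036]
top tab 0
```

View pics/c2.png

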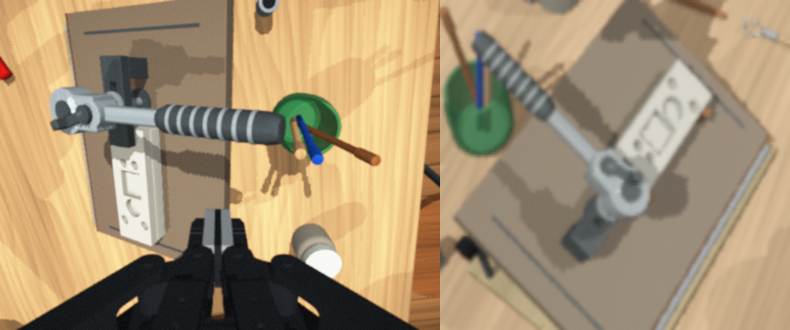

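The tab is now about 9.5 mm on the loosening side of the axis, at (70,122) in the left pane, and the handle is still at 0. Next I compute the swing arc.

Run:
```python
from h import *
b=np.load('bed.npz');p0,U,Y,n,yaw=[b[k] for k in b]
W=lambda u,y,h:p0+u*U+y*Y+h*n
cmd=np.array([.502+.143,.210-.07,.1805+.12]) 
A=[];y0=None
for a in np.r_[-.05,np.arange(0.05,1.36,.1)]:
    d=np.cos(a)*U+np.sin(a)*Y; g=W(.603,.268,.09)+.138*d
    h=d[:2]/np.linalg.norm(d[:2]); pr=np.array([-h[1],h[0],0])
    t=g-.0225*pr+[0,0,-.012]; w=np.arctan2(h[1],h[0])
    print(round(a,2),'from cmd',np.round((t-cmd)*100,1),'spin',round(w-yaw,2),'abs',np.round(t,3))
```

```text
-0.05 from cmd [-1.   1.4 -8.2] spin -0.06 abs [0.635 0.154 0.218]
0.05 from cmd [-0.5  2.7 -8.2] spin 0.06 abs [0.64  0.167 0.218]
0.15 from cmd [-0.2  4.1 -8.3] spin 0.17 abs [0.643 0.181 0.217]
0.25 from cmd [-0.   5.5 -8.4] spin 0.28 abs [0.645 0.195 0.216]
0.35 from cmd [ 0.   6.9 -8.6] spin 0.39 abs [0.645 0.209 0.214]
0.45 from cmd [-0.   8.3 -8.9] spin 0.5 abs [0.645 0.223 0.212]
0.55 from cmd [-0.2  9.7 -9.2] spin 0.61 abs [0.643 0.237 0.209]
0.65 from cmd [-0.5 11.  -9.6] spin 0.71 abs [0.64  0.25  0.205]
0.75 from cmd [ -1.   12.3 -10. ] spin 0.81 abs [0.635 0.263 0.201]
0.85 from cmd [ -1.6  13.5 -10.5] spin 0.91 abs [0.629 0.275 0.196]
0.95 from cmd [ -2.2  14.7 -11. ] spin 1.01 abs [0.623 0.287 0.191]
1.05 from cmd [ -3.   15.7 -11.5] spin 1.1 abs [0.615 0.297 0.185]
1.15 from cmd [ -3.9  16.6 -12.1] spin 1.2 abs [0.606 0.306 0.18 ]
1.25 from cmd [ -4.9  17.5 -12.7] spin 1.29 abs [0.596 0.315 0.173]
1.35 from cmd [ -5.9  18.2 -13.3] spin 1.38 abs [0.586 0.322 0.167]
```

>>> move_arm(commands=[-1.2,-0.5,-4,0,-1,-1.2,-0.5,-8.2,0,-1,-1.2,-0.5,-8.2,0,-1,-0.8,1.4,-8.2,0,-1,-0.6,2.7,-8.2,0.06,-1,-0.2,4.1,-8.3,0.17,-1,0,5.5,-8.4,0.28,-1,0,6.9,-8.6,0.39,-1,0,8.3,-8.9,0.5,-1])

```text
time: 3.47
position: [0.6449, 0.2231, 0.2154]
ee_rot: [[-0.366, 0.931, 0.002], [0.931, 0.366, -0.003], [-0.004, 0.001, -1.0]]
wrist_force: [-1.2, -4.0, 1.9]
grip_width: -0.0001
finger_force: 2.3
```

>>> move_arm(commands=[-0.2,1.4,-0.3,0.11,-1,-0.5,2.7,-0.7,0.21,-1,-1,4,-1.1,0.31,-1,-1.6,5.2,-1.6,0.41,-1,-2.2,6.4,-2.1,0.51,-1,-3,7.4,-2.6,0.6,-1,-3.9,8.3,-3.2,0.7,-1,-4.9,9.2,-3.8,0.79,-1,-5.9,9.9,-4.4,0.88,-1,-5.9,9.9,-4.4,0.88,-1])

```text
time: 4.3
position: [0.5847, 0.3242, 0.1703]
ee_rot: [[-0.95, 0.312, 0.001], [0.312, 0.95, 0.001], [-0.001, 0.001, -1.0]]
wrist_force: [-0.6, -0.4, 0.1]
grip_width: -0.0002
finger_force: 0.1
```

Run:
```python
import st
from h import *
b=np.load('bed.npz');p0,U,Y,n,yaw=[b[k] for k in b]
for nm in('wrist','side','top'):
    c,P=shot(nm,nm[0]+'3.png')
    Q=P.reshape(-1,3);Q=Q[np.isfinite(Q[:,2])]-p0
    B=np.c_[Q@U,Q@Y,Q@n]; r=np.hypot(B[:,0]-.603,B[:,1]-.268)
    m=(abs(B[:,2]-.093)<.010)&(r>.08)&(r<.2)
    if m.sum()>5: print(nm,'angle',m.sum(),np.round(np.percentile(np.arctan2(B[m,1]-.268,B[m,0]-.603),[10,50,90]),3))
    m=(abs(B[:,2]-.03)<.006)&(abs(B[:,0]-.6)<.05)&(abs(B[:,1]-.15)<.1)
    if m.sum()>50: print('mould',np.round(np.percentile(B[m],[2,50,98],axis=0),3).tolist())
s=cv2.imread('pics/s3.png');w=cv2.imread('pics/w3.png')
cv2.imwrite('pics/c3.png',np.hstack([cv2.resize(w,(400,300)),cv2.resize(s[120:400,100:400],(321,300))]))
```

```text
{'time': 4.3, 'joints': [22.679, 33.591, 3.531, 59.86, 0.004, 40.858], 'position': [0.585, 0.324, 0.17], 'wrist_force': [-0.622, -0.416, 0.05], 'grip_width': -0.0, 'finger_force': 0.143}
[[-0.95, 0.312, 0.001], [0.312, 0.95, 0.001], [-0.001, 0.001, -1.0]]
wrist angle 18591 [1.274 1.375 1.442]
mould [[0.615, 0.233, 0.024], [0.62, 0.239, 0.03], [0.627, 0.246, 0.035]]
side angle 689 [1.308 1.382 1.45 ]
mould [[0.572, 0.092, 0.025], [0.6, 0.154, 0.03], [0.625, 0.235, 0.033]]
top angle 126 [1.302 1.353 1.438]
mould [[0.572, 0.092, 0.024], [0.602, 0.159, 0.029], [0.626, 0.234, 0.035]]
```

View pics/c3.png

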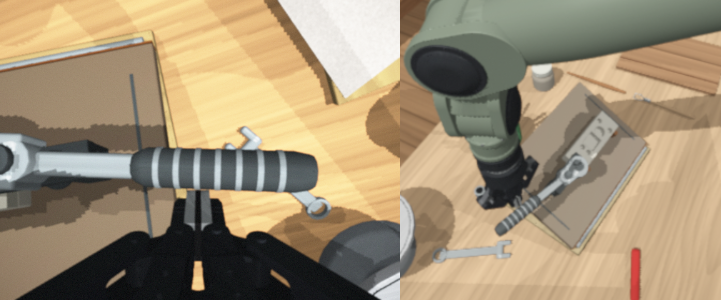

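The handle stands at about 1.36 rad, so the bolt is roughly 1 rad loose, and the mould hasn't moved. My tool only points straight down, so before gripping I'm checking the fingertip profile, the mould's hollow and the bed edges.

>>> move_arm(commands=[0.3,-1.5,4,0,-1,0.3,-1.5,8,0,-1,0.3,-3,11,-0.1,-1,-0.5,-6,11,-0.2,-1,-1.5,-10,11,-0.33,-1,-3,-14,11,-0.45,-1,-4,-18,11,-0.57,-1,-5,-22,11,-0.69,-1,-5,-26,11,-0.81,-1,-5,-29,11,-0.93,-1])

```text
time: 5.28
position: [0.5355, 0.0292, 0.2797]
ee_rot: [[-0.305, 0.952, 0.001], [0.952, 0.305, -0.001], [-0.001, 0.001, -1.0]]
wrist_force: [-0.5, 0.6, -0.7]
grip_width: 0.0001
finger_force: 0.0
```

>>> move_arm(commands=[0,0,0,-0.12,-1,0,0,0,-0.24,-1,0,0,0,-0.36,-1,0,0,0,-0.46,-1,0,0,0,-0.46,-1])

```text
time: 5.7
position: [0.5363, 0.0316, 0.2792]
ee_rot: [[0.144, 0.99, 0.001], [0.99, -0.144, 0.0], [0.0, 0.001, -1.0]]
wrist_force: [-0.3, -0.5, -0.2]
grip_width: -0.0
finger_force: 0.0
```

Run:
```python
import st
from h import *
s=observe();R=np.array(s['ee_rot']);p=np.array(s['position'])
c,P=shot('wrist','w4.png'); np.save('w4.npy',P)
T=(P.reshape(-1,3)-p)@R; T=T[np.isfinite(T[:,2])]
for z0 in range(-60,4,4):
    m=(T[:,2]*1000>=z0)&(T[:,2]*1000<z0+4)&(abs(T[:,0])<.04)&(abs(T[:,1])<.05)
    if m.sum()>3: q=T[m]*1000; print(z0,m.sum(),'y',q[:,1].min().round(1),q[:,1].max().round(1),'x',q[:,0].min().round(1),q[:,0].max().round(1))
b=np.load('bed.npz');p0,U,Y,n,yaw=[b[k] for k in b]
Q=P-p0; B=np.stack([Q@U,Q@Y,Q@n],-1).reshape(-1,3)
B=B[np.isfinite(B[:,2])]
# height raster of mould
us=np.arange(.566,.634,.004);ys=np.arange(.25,.08,-.006)
print('y\\u',[int(u*1000) for u in us])
for y in ys:
    r=[]
    for u in us:
        m=(abs(B[:,0]-u)<.002)&(abs(B[:,1]-y)<.003)&(B[:,2]<.06)
        r.append(int(round(np.median(B[m,2])*1000)) if m.sum()>2 else -9)
    print(int(round(y*1000)),r)
m=(abs(B[:,2])<.006);print('bed u,y range',np.percentile(B[m],[.5,99.5],axis=0).round(3))
Pt=np.load('top0.npy').reshape(-1,3);Pt=Pt[np.isfinite(Pt[:,2])]-p0;Bt=np.c_[Pt@U,Pt@Y,Pt@n]
m=(abs(Bt[:,2])<.006)&(abs(Bt[:,0]-.58)<.15)&(abs(Bt[:,1]-.2)<.2);print('top bed',np.percentile(Bt[m],[.5,99.5],axis=0).round(3))
```

```text
{'time': 5.7, 'joints': [-4.508, 15.743, -8.042, 66.181, 0.009, 93.797], 'position': [0.536, 0.032, 0.279], 'wrist_force': [-0.323, -0.472, -0.158], 'grip_width': -0.0, 'finger_force': 0.0}
[[0.144, 0.99, 0.001], [0.99, -0.144, 0.0], [0.0, 0.001, -1.0]]
-60 4931 y -41.5 40.1 x -11.5 12.6
-56 3259 y -38.4 37.8 x -13.1 13.9
-52 2046 y -35.6 34.2 x -12.4 13.7
-48 1508 y -31.9 30.7 x -12.8 13.6
-44 487 y -21.9 21.0 x 5.2 13.1
-40 812 y -15.8 16.0 x -12.2 11.6
-36 276 y -13.9 13.0 x 5.9 11.2
-32 448 y -14.1 13.2 x 5.3 11.0
-28 429 y -14.0 13.2 x 5.5 10.9
-24 402 y -14.0 13.2 x 5.4 11.2
-20 345 y -13.9 13.2 x 5.2 10.8
-16 347 y -14.0 13.2 x 5.0 11.1
-12 298 y -13.9 13.1 x 5.4 11.4
-8 168 y -11.9 11.4 x 5.6 11.1
y\u [566, 570, 574, 578, 582, 586, 590, 594, 598, 602, 606, 610, 614, 618, 622, 626, 630, 634]
250 [-9, -9, -9, -9, -9, -9, -9, -9, 1, 1, 0, 0, 0, 0, 0, 0, 0, 0]
244 [-9, -9, -9, -9, -9, 43, 43, 43, 43, 43, 43, 43, 37, 0, 1, 0, 0, 0]
238 [-9, -9, 31, 31, -9, 43, 43, 43, 43, 43, 43, 43, 38, 30, 30, 16, 0, 0]
232 [-9, -9, 31, 31, -9, 43, 43, 43, 43, 43, 43, 43, 38, 30, 30, 17, 0, 0]
2
[... 1284 characters left out ...]
9, 30, 31, 30, 30, 30, 29, 27, 29, 31, 31, 31, 31, 31, 17, 0, 0]
118 [-9, -9, 31, 25, 21, 30, 31, 31, 31, 31, 30, 29, 21, 22, 31, 16, 1, 0]
112 [23, -9, 31, 26, 22, 30, 31, 31, 31, 30, 31, 29, 22, 22, 31, 16, 1, 0]
106 [23, -9, 31, 31, 31, 31, 30, 31, 31, 31, 31, 31, 31, 31, 30, 16, 1, 1]
100 [23, -9, 31, 31, 31, 30, 31, 31, 31, 31, 31, 30, 31, 31, 30, 16, 1, 1]
94 [-9, -9, 31, 31, 31, 31, 31, 31, 31, 31, 30, 31, 31, 30, 30, 17, 1, 1]
88 [-9, -9, 31, 31, 30, 31, 31, 31, 30, 30, 31, 30, 31, 30, 1, 5, 1, 1]
82 [-9, -9, -9, -9, -9, -9, -9, -9, -9, -9, -9, -9, 0, 1, 1, 0, 0, 0]
bed u,y range [[ 0.412 -0.103 -0.006]
 [ 0.714  0.263  0.006]]
top bed [[ 0.431  0.052 -0.006]
 [ 0.714  0.37   0.006]]
```

View pics/w4.png

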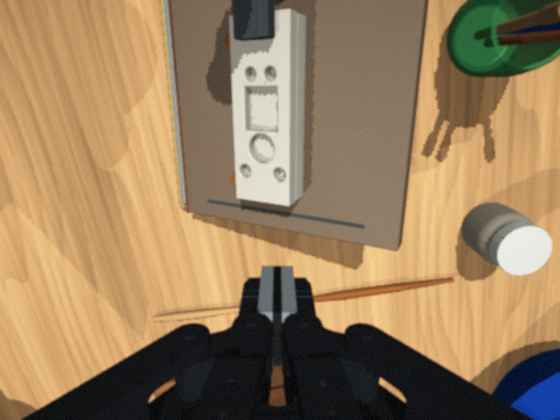

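The tips are about 14 mm thick per finger, so a vertical gripper can't pinch the tilted long sides because the uphill finger would hit the bed. The hollow's body pocket (about 28 x 38 mm, 8 mm deep, at (262,108)) offers another grasp. I can close along the mould's length with one finger in the pocket on its right wall and the other on the mould's right end. Both faces are vertical, and the mould can pivot flat about that axis when I set it down.

Run:
```python
from h import *
b=np.load('bed.npz');p0,U,Y,n,yaw=[b[k] for k in b]
Q=np.load('w4.npy')-p0; B=np.stack([Q@U,Q@Y,Q@n],-1).reshape(-1,3)*1000
B=B[np.isfinite(B[:,2])]
def prof(ax,o,lo,hi,rng):
    out=[]
    for t in np.arange(*rng):
        m=(abs(B[:,ax]-t)<.6)&(B[:,o]>lo)&(B[:,o]<hi)&(B[:,2]<60)
        out.append((float(t),round(float(np.median(B[m,2])),1)) if m.sum()>2 else (float(t),None))
    return out
print('pocket u',prof(0,1,160,178,(578,620,1.5)))
print('pocket y low',prof(1,0,590,608,(144,156,1.5)));print('pocket y hi',prof(1,0,590,608,(182,196,1.5)))
print('right end',prof(1,0,580,618,(80,94,1.5)))
print('ulo',prof(0,1,150,200,(566,576,1.5)),'uhi',prof(0,1,150,200,(620,632,1.5)))
```

```text
pocket u [(578.0, 30.6), (579.5, 30.5), (581.0, 30.5), (582.5, 30.0), (584.0, 25.4), (585.5, 21.8), (587.0, 21.5), (588.5, 21.7), (590.0, 21.4), (591.5, 21.6), (593.0, 21.6), (594.5, 21.4), (596.0, 21.6), (597.5, 21.6), (599.0, 21.5), (600.5, 21.5), (602.0, 21.6), (603.5, 21.4), (605.0, 21.8), (606.5, 21.4), (608.0, 21.5), (609.5, 21.7), (611.0, 22.6), (612.5, None), (614.0, None), (615.5, 30.0), (617.0, 30.4), (618.5, 30.2)]
pocket y low [(144.0, 21.4), (145.5, 21.7), (147.0, 23.5), (148.5, 30.2), (150.0, 30.5), (151.5, 23.4), (153.0, 21.3), (154.5, 21.5)]
pocket y hi [(182.0, 21.6), (183.5, 21.5), (185.0, 21.6), (186.5, 29.9), (188.0, 30.4), (189.5, 30.5), (191.0, 29.7), (192.5, 29.0), (194.0, 28.9), (195.5, 27.9)]
right end [(80.0, 0.0), (81.5, 0.8), (83.0, None), (84.5, None), (86.0, None), (87.5, None), (89.0, None), (90.5, 30.7), (92.0, 30.8), (93.5, 30.6)]
ulo [(566.0, None), (567.5, None), (569.0, None), (570.5, None), (572.0, 30.1), (573.5, 30.6), (575.0, 30.7)] uhi [(620.0, 30.5), (621.5, 30.4), (623.0, 30.2), (624.5, 30.4), (626.0, 16.4), (627.5, 0.3), (629.0, 0.4), (630.5, 0.4)]
```

Run:
```python
from h import *
b=np.load('bed.npz');p0,U,Y,n,yaw=[b[k] for k in b]
X=np.array([np.cos(yaw),np.sin(yaw),0])
t=p0+.599*U+.1205*Y-.014*X
print('base',t.round(4),'TCP grip z',t[2]+.017); s=observe(); print(s['position'],np.degrees(np.arctan2(*s['ee_rot'][[1,0],1])))
cmd=np.array([.5355,.0316,.2795]);print((t+[0,0,.10]-s['position'])*100, Y)
```

```text
base [0.5251 0.0499 0.0837] TCP grip z 0.10068419458776807
[0.53633323 0.03176825 0.27907903] -8.063867202156548
[-1.1240264   1.80826892 -9.5394836 ] [0.13542035 0.99078824 0.        ]
```

>>> move_arm(commands=[0,0,0,0.12,0.69,-0.2,0.4,0,0.24,0.69,-0.4,0.8,0,0.36,0.69,-0.6,1.2,0,0.48,0.69,-0.8,1.6,0,0.6,0.69,-1.1,1.8,0,0.72,0.69,-1.1,1.8,0,0.84,0.69,-1.1,1.8,0,0.96,0.69,-1.1,1.8,0,1.08,0.69,-1.1,1.8,0,1.2,0.69])

```text
time: 6.58
position: [0.5252, 0.0502, 0.2788]
ee_rot: [[-0.876, 0.483, 0.0], [0.483, 0.876, 0.0], [-0.0, 0.0, -1.0]]
wrist_force: [0.4, 0.0, -0.3]
grip_width: 0.0722
finger_force: 0.0
```

>>> move_arm(commands=[0,0,-2,0.12,0.69,0,0,-5,0.24,0.69,0,0,-8,0.36,0.69,0,0,-9.5,0.376,0.69,0,0,-9.5,0.376,0.69,0,0,-9.5,0.376,0.69], force=40)

```text
time: 7.08
position: [0.5248, 0.0502, 0.1832]
ee_rot: [[-0.991, 0.135, -0.002], [0.135, 0.991, 0.0], [0.002, -0.0, -1.0]]
wrist_force: [-0.0, -0.0, 0.4]
grip_width: 0.0723
finger_force: 0.0
```

Run:
```python
import st
from h import *
s=observe();R=np.array(s['ee_rot']);p=np.array(s['position'])
c,P=shot('wrist','w5.png')
T=(P.reshape(-1,3)-p)@R*1000; T=T[np.isfinite(T[:,2])]
for sg in(-1,1):
  for z0 in range(-40,8,4):
    m=(T[:,2]>=z0)&(T[:,2]<z0+4)&(abs(T[:,0])<25)&(T[:,1]*sg>20)&(T[:,1]*sg<75)
    if m.sum()>3: q=T[m]; print(sg,z0,m.sum(),'y',q[:,1].min().round(1),q[:,1].max().round(1),'x',q[:,0].min().round(1),q[:,0].max().round(1),'zmax',q[:,2].max().round(1))
b=np.load('bed.npz');p0,U,Y,n,yaw=[b[k] for k in b]
X=np.array([np.cos(yaw),np.sin(yaw),0]);t=p0+.599*U+.1205*Y-.014*X
print('err to target cm',((t+[0,0,.017]-p)*100).round(2),'yaw err',np.degrees(np.arctan2(R[1,1],R[0,1]))-82.2)
```

```text
{'time': 7.083, 'joints': [-2.564, 18.54, -18.683, 52.865, 0.001, 5.199], 'position': [0.525, 0.05, 0.183], 'wrist_force': [-0.004, -0.042, 0.393], 'grip_width': 0.072, 'finger_force': 0.0}
[[-0.991, 0.135, -0.002], [0.135, 0.991, 0.0], [0.002, -0.0, -1.0]]
-1 -40 464 y -50.9 -36.6 x -11.3 12.3 zmax -36.0
-1 -36 404 y -50.7 -36.6 x -10.8 12.2 zmax -32.0
-1 -32 377 y -50.9 -36.6 x -11.1 12.4 zmax -28.0
-1 -28 352 y -50.9 -36.7 x -11.0 12.1 zmax -24.0
-1 -24 316 y -50.8 -36.6 x -10.8 12.3 zmax -20.0
-1 -20 297 y -50.3 -36.6 x -11.1 12.3 zmax -16.0
-1 -16 195 y -48.8 -36.7 x -10.9 12.1 zmax -12.0
-1 -12 99 y -43.6 -36.8 x -10.8 11.0 zmax -8.2
1 -40 458 y 34.7 48.7 x -10.6 12.3 zmax -36.0
1 -36 408 y 34.6 49.0 x -10.7 12.5 zmax -32.0
1 -32 370 y 34.7 48.9 x -10.6 12.2 zmax -28.0
1 -28 373 y 34.6 48.9 x -10.8 12.4 zmax -24.0
1 -24 305 y 34.8 49.0 x -10.5 12.3 zmax -20.0
1 -20 289 y 34.7 48.6 x -10.6 12.2 zmax -16.0
1 -16 210 y 34.7 46.7 x -10.5 12.1 zmax -12.0
1 -12 94 y 34.8 41.6 x -9.0 11.1 zmax -8.1
err to target cm [ 0.03 -0.03 -8.26] yaw err 0.03670400060914858
```

View pics/w5.png

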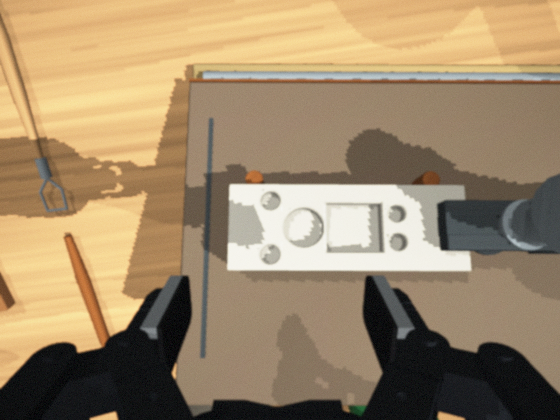

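The view matches the plan. The pocket at (355,227) sits in line ahead of the right finger, and the mould's right end at (230,227) is ahead of the left finger. The open tips stand 8 mm behind the TCP. Descending.

>>> move_arm(commands=[0,0,-3,0,0.69,0,0,-6,0,0.69,0,0,-7.2,0,0.69,0,0,-7.7,0,0.69,0,0,-8.1,0,0.69,0,0,-8.1,0,0.69])

```text
time: 7.63
position: [0.5254, 0.0503, 0.1054]
ee_rot: [[-0.991, 0.134, 0.001], [0.134, 0.991, 0.0], [-0.001, 0.0, -1.0]]
wrist_force: [-8.2, -1.9, 13.1]
grip_width: 0.0723
finger_force: 7.5
```

>>> move_arm(commands=[0,0,0.8,0,0.69,-0.5,0.1,0.8,0,0.69,-0.5,0.1,0.4,0,0.69,-0.5,0.1,0,0,0.69,-0.5,0.1,-0.2,0,0.69,-0.5,0.1,-0.2,0,0.69])

```text
time: 8.13
position: [0.5215, 0.0514, 0.1029]
ee_rot: [[-0.991, 0.135, 0.004], [0.135, 0.991, 0.001], [-0.003, 0.001, -1.0]]
wrist_force: [-7.3, -1.6, 23.5]
grip_width: 0.0724
finger_force: 12.2
```

Run:
```python
import st
from h import *
s=observe();R=np.array(s['ee_rot']);p=np.array(s['position'])
c,P=shot('wrist','w6.png')
T=(P-p)@R*1000
b=np.load('bed.npz');p0,U,Y,n,yaw=[b[k] for k in b]
Q=P-p0; B=np.stack([Q@U,Q@Y,Q@n],-1)*1000
print('TCP Y',(p-p0)@Y, 'TCP u,n',(p-p0)@U,(p-p0)@n)
f=np.isfinite(T[...,2])
for sg in(-1,1):
    m=f&(T[...,2]<-7)&(T[...,2]>-20)&(abs(T[...,0])<13)&(T[...,1]*sg>25)&(T[...,1]*sg<60)
    b_=B[m];print(sg,m.sum(),'min n',np.percentile(b_[:,2],[0.5,2,5]).round(1),'Y',np.percentile(b_[:,1],[2,98]).round(1))
img=cv2.imread('pics/w6.png')
img2=cv2.resize(img[150:420],(800,386),interpolation=cv2.INTER_CUBIC)
sd=cv2.imread('pics/../pics/w6.png')
cv2.imwrite('pics/c6.png',img2)
# mould displacement
c,P=shot('side');Q=P-p0;B=np.stack([Q@U,Q@Y,Q@n],-1).reshape(-1,3);m=(abs(B[:,2]-.03)<.004)&(abs(B[:,0]-.6)<.045)&(abs(B[:,1]-.15)<.09)
print('mould side',m.sum(),np.percentile(B[m],[2,50,98],axis=0).round(3).tolist())
```

```text
{'time': 8.133, 'joints': [-2.48, 23.003, -25.403, 41.396, 0.053, 5.27], 'position': [0.522, 0.051, 0.103], 'wrist_force': [-7.328, -1.642, 23.55], 'grip_width': 0.072, 'finger_force': 12.183}
[[-0.991, 0.135, 0.004], [0.135, 0.991, 0.001], [-0.003, 0.001, -1.0]]
TCP Y 0.12151469625665032 TCP u,n 0.592466149433344 0.02534159376489801
-1 1126 min n [29.1 29.5 29.9] Y [73.3 96.3]
1 806 min n [28.3 29.1 29.5] Y [147.  168.1]
mould side 575 [[0.572, 0.092, 0.027], [0.591, 0.182, 0.03], [0.624, 0.234, 0.033]]
```

View pics/c6.png

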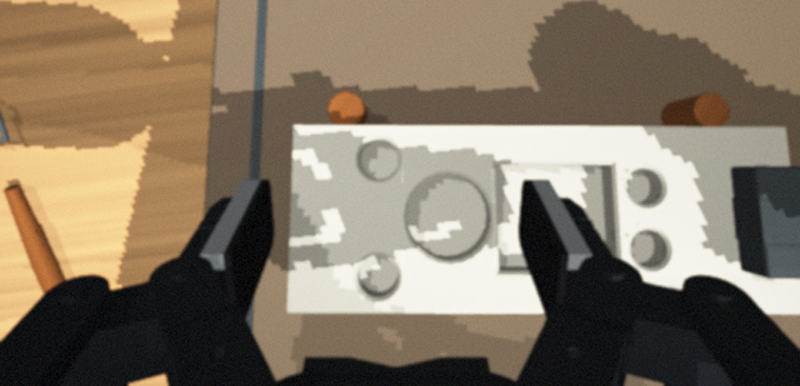

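The inner finger sits over the pocket, but it bears on a solid face: the contact normal is the face's and there is no further drop, so the hollow can't be used. New plan: press both tips on the face, drag the mould along its −y until its end overhangs the bed's right edge, and grip it there clear of the bed.

>>> move_arm(commands=[0.2,0,0,0,0.69,0.1,-0.4,0,0,0.69,0.1,-0.8,0,0,0.69,0,-1.2,0,0,0.69,0,-1.6,0,0,0.69,-0.1,-2,0,0,0.69,-0.1,-2,0,0,0.69])

```text
time: 8.82
position: [0.5197, 0.0373, 0.1024]
ee_rot: [[-0.991, 0.131, 0.003], [0.131, 0.991, 0.015], [-0.001, 0.015, -1.0]]
wrist_force: [-7.0, 15.0, 22.4]
grip_width: 0.0721
finger_force: 12.1
```

```bash
cat > mo.py <<'E'
from h import *
b=np.load('bed.npz');p0,U,Y,n,yaw=[b[k] for k in b]
def mould():
    s=observe();p=s['position'];print('t',round(s['time'],2),'TCP uYn',np.round([(p-p0)@U,(p-p0)@Y,(p-p0)@n],4),'F',np.round(s['wrist_force'],1))
    for nm in('side','wrist'):
        c,P=shot(nm); px=c['pixels'].astype(int); Q=P-p0;B=np.stack([Q@U,Q@Y,Q@n],-1)
        w=(px.min(-1)>110)&(px.max(-1)-px.min(-1)<40)   # pale plaster
        m=w&(abs(B[...,2]-.0295)<.005)&(abs(B[...,0]-.6)<.09)&(B[...,1]>-.1)&(B[...,1]<.24)
        q=B[m]
        if len(q)>30:
            r=cv2.minAreaRect((q[:,:2]*1000).astype(np.float32)); print(nm,len(q),'p1/99 u',np.percentile(q[:,0],[1,99]).round(3),'Y',np.percentile(q[:,1],[1,99]).round(3),'rect',np.round(r[0],1),np.round(r[1],1),round(r[2],1))
if __name__=='__main__': mould()
E
python3 mo.py
python3 - <<'E'
from h import *
b=np.load('bed.npz');p0,U,Y,n,yaw=[b[k] for k in b]
Q=np.load('w4.npy')-p0;B=np.stack([Q@U,Q@Y,Q@n],-1).reshape(-1,3)*1000;B=B[np.isfinite(B[:,2])]
print('bed right edge',[(t,round(float(np.median(B[m,2])),1)) for t in range(36,66,2) for m in[(abs(B[:,1]-t)<1)&(abs(B[:,0]-600)<30)] if m.sum()>3])
print('bed top edge',[(t,round(float(np.median(B[m,2])),1)) for t in range(690,724,3) for m in[(abs(B[:,0]-t)<1)&(abs(B[:,1]-100)<30)] if m.sum()>3])
E
```

```text
t 8.82 TCP uYn [0.5924 0.1074 0.0249] F [-7.  15.  22.4]
side 661 p1/99 u [0.571 0.625] Y [0.078 0.227] rect [597.8 151.2] [153.4  54. ] 89.5
wrist 30237 p1/99 u [0.573 0.626] Y [0.077 0.223] rect [599.4 151.3] [151.2  54.4] 89.7
bed right edge [(54, 0.2), (56, 0.6), (58, 0.6), (60, 0.7), (62, 0.7), (64, 0.5)]
bed top edge [(690, 241.2), (693, 243.7), (696, 235.0), (699, 203.1), (702, 183.3), (705, 194.2), (708, 205.7), (711, 214.6), (714, 220.2), (717, 236.1), (720, 236.9), (723, 240.3)]
```

The drag works: the mould moved 14 mm along −Y with no slip or rotation. The bed's right edge is at Y=53 mm and the mould's end is at 76 mm, so I'm continuing.

>>> move_arm(commands=[-0.1,-0.4,0,0,0.69,-0.1,-0.8,0,0,0.69,-0.2,-1.2,0,0,0.69,-0.2,-1.6,0,0,0.69,-0.3,-2,0,0,0.69,-0.3,-2.4,0,0,0.69,-0.4,-2.8,0,0,0.69,-0.4,-3.1,0,0,0.69])

```text
time: 9.58
position: [0.5146, 0.0056, 0.1021]
ee_rot: [[-0.991, 0.131, 0.001], [0.131, 0.991, 0.013], [0.001, 0.013, -1.0]]
wrist_force: [-9.3, 18.7, 25.0]
grip_width: 0.0726
finger_force: 13.8
```

```bash
python3 mo.py
```

```text
t 9.58 TCP uYn [0.5915 0.0753 0.025 ] F [-9.3 18.7 25. ]
side 682 p1/99 u [0.571 0.625] Y [0.078 0.226] rect [598.1 151.6] [151.7  54.2] 89.7
wrist 20342 p1/99 u [0.573 0.626] Y [0.076 0.194] rect [599.3 136.7] [121.8  54.5] 89.8
```

Run:
```python
from h import *
b=np.load('bed.npz');p0,U,Y,n,yaw=[b[k] for k in b]
Q=np.load('w4.npy')-p0;B=np.stack([Q@U,Q@Y,Q@n],-1)*1000
im=cv2.imread('pics/w4.png')
f=np.isfinite(B[...,2])
for lo,hi in((630,650),(650,670),(560,570)):
  print(lo,[(t,round(float(np.median(B[m][:,2])),1),int(im[m].mean())) for t in np.arange(54,90,2) for m in[f&(abs(B[...,1]-t)<1)&(B[...,0]>lo)&(B[...,0]<hi)&(B[...,2]<40)] if m.sum()>3])
c,P=shot('side','s7.png')
s=cv2.imread('pics/s7.png')[170:340,180:380];w=shot('wrist','w7.png');w=cv2.imread('pics/w7.png')
cv2.imwrite('pics/c7.png',np.hstack([cv2.resize(w,(400,300)),cv2.resize(s,(353,300))]))
```

```text
630 [(np.int64(54), 0.0, 112), (np.int64(56), 0.6, 121), (np.int64(58), 0.9, 121), (np.int64(60), 0.4, 121), (np.int64(62), 0.6, 121), (np.int64(64), 0.8, 121), (np.int64(66), 0.5, 120), (np.int64(68), 0.5, 107), (np.int64(70), 0.9, 83), (np.int64(72), 0.9, 97), (np.int64(74), 0.6, 119), (np.int64(76), 0.5, 121), (np.int64(78), 0.6, 121), (np.int64(80), 0.4, 121), (np.int64(82), 0.4, 121), (np.int64(84), 0.4, 120), (np.int64(86), 0.7, 121), (np.int64(88), 0.7, 121)]
650 [(np.int64(54), 0.4, 112), (np.int64(56), 0.5, 122), (np.int64(58), 0.4, 123), (np.int64(60), 0.5, 123), (np.int64(62), 0.5, 122), (np.int64(64), 0.3, 123), (np.int64(66), 0.5, 122), (np.int64(68), 0.5, 108), (np.int64(70), 1.0, 82), (np.int64(72), 0.7, 98), (np.int64(74), 0.6, 120), (np.int64(76), 0.6, 123), (np.int64(78), 0.4, 123), (np.int64(80), 0.4, 122), (np.int64(82), 0.4, 123), (np.int64(84), 0.1, 122), (np.int64(86), 0.4, 122), (np.int64(88), 0.6, 122)]
560 [(np.int64(54), 0.4, 105), (np.int64(56), 0.8, 113), (np.int64(58), 0.9, 116), (np.int64(60), 0.9, 114), (np.int64(62), 0.9, 116), (np.int64(64), 0.8, 115), (np.int64(66), 0.9, 109), (np.int64(68), 0.9, 84), (np.int64(70), 1.4, 53), (np.int64(72), 1.4, 55), (np.int64(74), 0.6, 70), (np.int64(76), 0.6, 75), (np.int64(78), 0.6, 126)]
```

View pics/c7.png

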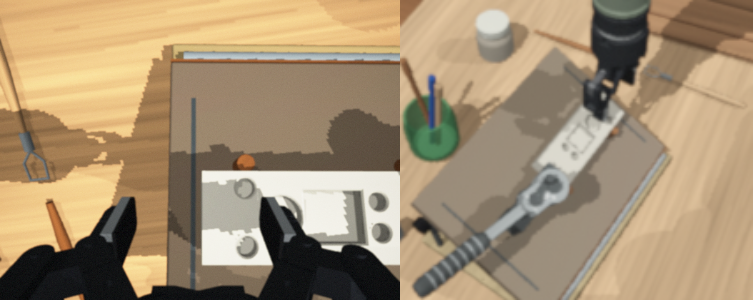

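>>> move_arm(commands=[0,0.5,1,0,0.69,0.3,2.5,1,0,0.69,0.6,4.5,1,0,0.69,0.6,4.5,0.3,0,0.69,0.6,4.5,0,0,0.69,0.75,4.5,-0.1,0,0.69,0.85,4.5,-0.1,0,0.69])

```text
time: 10.37
position: [0.5233, 0.0477, 0.1041]
ee_rot: [[-0.991, 0.133, 0.002], [0.133, 0.991, 0.005], [-0.001, 0.005, -1.0]]
wrist_force: [-20.7, 8.8, 52.1]
grip_width: 0.0723
finger_force: 27.9
```

>>> move_arm(commands=[0.3,0,0.15,0,0.69,0.2,-0.5,0.15,0,0.69,0.1,-1,0.15,0,0.69,0.1,-1.5,0.15,0,0.69,0,-2,0.15,0,0.69])

```text
time: 10.78
position: [0.5222, 0.0347, 0.1033]
ee_rot: [[-0.992, 0.128, -0.0], [0.128, 0.992, 0.023], [0.003, 0.023, -1.0]]
wrist_force: [-11.5, 25.7, 32.7]
grip_width: 0.0724
finger_force: 18.2
```

```bash
python3 mo.py
```

```text
t 10.78 TCP uYn [0.5952 0.105  0.0243] F [-11.5  25.7  32.7]
side 724 p1/99 u [0.571 0.625] Y [0.072 0.219] rect [598.2 153.1] [167.8  54.3] 88.6
wrist 31330 p1/99 u [0.573 0.626] Y [0.069 0.217] rect [599.7 143.1] [151.1  54.5] 89.2
```

>>> move_arm(commands=[0.4,0.3,-0.2,0,0.69,0.5,0,-0.3,0,0.69,0.4,-0.5,-0.3,0,0.69,0.3,-1,-0.3,0,0.69,0.3,-1.5,-0.3,0,0.69,0.2,-2,-0.3,0,0.69,0.2,-2.5,-0.3,0,0.69,0.1,-3,-0.3,0,0.69])

```text
time: 11.55
position: [0.5209, 0.0117, 0.103]
ee_rot: [[-0.993, 0.122, -0.002], [0.122, 0.992, 0.038], [0.006, 0.037, -0.999]]
wrist_force: [-24.0, 47.1, 61.3]
grip_width: 0.072
finger_force: 34.0
```

```bash
python3 mo.py
```

```text
t 11.55 TCP uYn [0.5967 0.0821 0.0231] F [-24.   47.1  61.3]
side 750 p1/99 u [0.57  0.628] Y [0.056 0.204] rect [598.9 128.6] [151.4  54.1] 86.9
wrist 30841 p1/99 u [0.572 0.627] Y [0.053 0.201] rect [600.4 127.7] [150.9  54.3] 87.0
```

>>> move_arm(commands=[0,-0.5,0,0,0.69,0,-1,0,0,0.69,-0.1,-1.5,0,0,0.69,-0.1,-2,0,0,0.69,-0.2,-2.5,0,0,0.69,-0.2,-3,0,0,0.69])

```text
time: 12.15
position: [0.5173, -0.0171, 0.1029]
ee_rot: [[-0.993, 0.121, -0.004], [0.121, 0.992, 0.04], [0.009, 0.039, -0.999]]
wrist_force: [-30.8, 51.0, 72.0]
grip_width: 0.0722
finger_force: 40.5
```

```bash
python3 mo.py
```

```text
t 12.15 TCP uYn [0.5969 0.0531 0.0229] F [-30.8  51.   72. ]
side 752 p1/99 u [0.567 0.631] Y [0.035 0.183] rect [598.7 107.3] [151.8  54.1] 83.4
wrist 27921 p1/99 u [0.568 0.629] Y [0.032 0.173] rect [599.7 102.9] [143.9  54.4] 83.7
```

>>> move_arm(commands=[0,-0.4,0.05,0,0.69,0,-0.8,0.1,0,0.69,0,-0.8,0.1,0,0.69])

```text
time: 12.5
position: [0.5171, -0.034, 0.1047]
ee_rot: [[-0.992, 0.126, -0.006], [0.126, 0.992, 0.019], [0.008, 0.018, -1.0]]
wrist_force: [-36.9, 16.7, 80.6]
grip_width: 0.0726
finger_force: 44.4
```

>>> move_arm(commands=[0,0.5,0.3,0,0.69,0.2,0.6,1,0,0.69,0,0.5,4,0,0.69,0,0,8,0,0.69,0,0,11,0,0.69,0,0,11,0,0.69])

```text
time: 13.0
position: [0.5262, -0.0442, 0.2144]
ee_rot: [[-0.991, 0.136, 0.009], [0.136, 0.991, -0.003], [-0.01, -0.001, -1.0]]
wrist_force: [-0.1, -0.3, 0.0]
grip_width: 0.0718
finger_force: 0.0
```

```bash
python3 mo.py
python3 - <<'E'
from h import *
b=np.load('bed.npz');p0,U,Y,n,yaw=[b[k] for k in b]
c,P=shot('wrist','w8.png');px=c['pixels'].astype(int);Q=P-p0;B=np.stack([Q@U,Q@Y,Q@n],-1)
m=(px.min(-1)>110)&(px.max(-1)-px.min(-1)<40)&(abs(B[...,2]-.03)<.006)&(abs(B[...,0]-.6)<.09)&(B[...,1]>-.1)&(B[...,1]<.22)
q=(B[m][:,:2]*1000).astype(np.float32);print(cv2.boxPoints(cv2.minAreaRect(q)).round(1).tolist(),'n',np.percentile(B[m][:,2],[5,50,95]))
A=np.c_[B[m][:,:2],np.ones(m.sum())];print('plane',np.linalg.lstsq(A,B[m][:,2],rcond=None)[0])
E
```

```text
t 13.0 TCP uYn [0.6608 0.0275 0.1152] F [-0.1 -0.3  0. ]
side 880 p1/99 u [0.567 0.631] Y [0.034 0.183] rect [598.6 107.1] [152.5  54.1] 83.5
wrist 13097 p1/99 u [0.569 0.632] Y [0.032 0.18 ] rect [599.9 106.2] [150.7  54.7] 83.6
[[564.4000244140625, 34.400001525878906], [618.7999877929688, 28.399999618530273], [635.2999877929688, 178.1999969482422], [580.9000244140625, 184.1999969482422]] n [0.02916349 0.03056185 0.03168842]
plane [-0.00559266 -0.00081211  0.03391206]
```

View pics/w8.png

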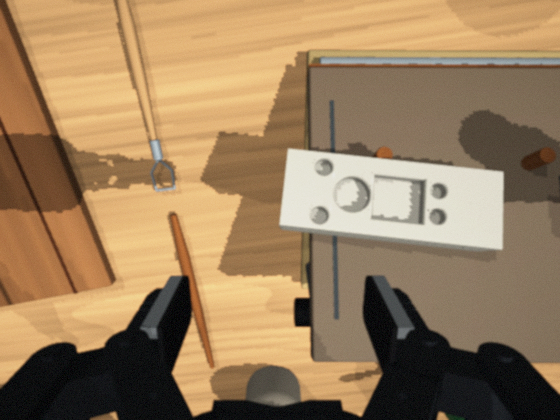

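The mould stays where it is on friction, its right end (285,190) overhanging the bed edge (308) by about 22 mm and its left end yawed slightly uphill. Now I compute the grip on the overhanging end.

Run:
```python
import st
from h import *
b=np.load('bed.npz');p0,U,Y,n,yaw=[b[k] for k in b]
W=lambda u,y,h:p0+u*U+y*Y+h*n
a=np.array([16.5,149.8]);a/=np.hypot(*a);a=a[0]*U+a[1]*Y
h=a.copy();h[2]=0;h/=np.linalg.norm(h);Xp=np.array([h[1],-h[0],0])
e=W(.5999,.1063,0)-.0675*a
c=e-.007*Xp-[0,0,.006]
s=observe();R=s['ee_rot'];p=s['position']
print('base pt',e.round(4),'TCP target',c.round(4),'shift cm',((c-p)*100).round(2),'spin',np.arctan2(Xp[1],Xp[0])+np.pi-np.arctan2(R[1,1],R[0,1]),'Xp',Xp,'a',a)
P=np.load('w4.npy'); 
cc,P=shot('wrist')
print('black',P[310,303],P[310,296],P[285,305],'bed edge',[np.round(((P[v,u]-p0)@Y,(P[v,u]-p0)@n),4).tolist() for v in(120,260,340) for u in(306,311,316,322)])
# finger-swept corridor check: heights within footprint
d=P.reshape(-1,3)-c; d=d[np.isfinite(d[:,2])]; x=d@Xp;y=d@h
m=(abs(x)<.062)&(abs(x)>.036)&(abs(y)<.013)&(d[:,2]>-.15); print('corridor zmax rel TCP',d[m][:,2].max() if m.any() else None,[(round(x[i]*1e3),round(y[i]*1e3),round(d[i,2]*1e3)) for i in np.where(m)[0][np.argsort(-d[m][:,2])[:6]]])
```

```text
{'time': 13.15, 'joints': [-12.778, 16.976, -17.023, 56.025, -0.017, -4.979], 'position': [0.522, -0.043, 0.208], 'wrist_force': [-0.092, -0.078, -0.867], 'grip_width': 0.072, 'finger_force': 0.0}
[[-0.991, 0.136, -0.0], [0.136, 0.991, -0.0], [0.0, -0.0, -1.0]]
base pt [ 0.5223 -0.0318  0.0806] TCP target [ 0.5155 -0.0302  0.0746] shift cm [ -0.69   1.29 -13.34] spin 1.474379903401788 Xp [ 0.97308529 -0.23044527  0.        ] a [0.23013503 0.97177528 0.05187174]
black [ 0.61091171 -0.03490975  0.0976351 ] [ 0.61028162 -0.04046597  0.09744613] [ 0.63597558 -0.03017562  0.01640419] bed edge [[0.0531, -0.0317], [0.0542, 0.0016], [0.0583, 0.0004], [0.063, 0.0016], [0.0565, -0.0962], [0.0527, -0.0005], [0.0564, 0.0004], [0.061, -0.0005], [0.0605, -0.1625], [0.0519, -0.0015], [0.0554, -0.0002], [0.0595, 0.0015]]
corridor zmax rel TCP -0.013697993835134606 [(-37, 11, -14), (-36, 11, -16), (-38, 10, -16), (-38, 11, -16), (-37, 12, -16), (-37, 12, -16)]
```

>>> move_arm(commands=[0,0,0,0.12,0.88,-0.2,0.4,0,0.24,0.88,-0.4,0.8,0,0.36,0.88,-0.6,1.2,0,0.48,0.88,-0.7,1.3,-1,0.6,0.88,-0.7,1.3,-2,0.72,0.88,-0.7,1.3,-3,0.84,0.88,-0.7,1.3,-4,0.96,0.88,-0.7,1.3,-4,1.08,0.88,-0.7,1.3,-4,1.2,0.88])

```text
time: 14.03
position: [0.5136, -0.0295, 0.1658]
ee_rot: [[-0.48, -0.877, -0.005], [-0.877, 0.48, 0.001], [0.002, 0.005, -1.0]]
wrist_force: [0.3, -0.2, 1.0]
grip_width: 0.0803
finger_force: 0.0
```

>>> move_arm(commands=[0,0,0,0.12,0.88,0,0,0,0.24,0.88,0,0,0,0.274,0.88,0,0,0,0.274,0.88,0,0,0,0.274,0.88], force=30)

```text
time: 14.45
position: [0.5146, -0.0297, 0.1672]
ee_rot: [[-0.232, -0.973, -0.003], [-0.973, 0.232, 0.0], [0.0, 0.003, -1.0]]
wrist_force: [-0.6, 0.2, 0.1]
grip_width: 0.0806
finger_force: 0.0
```

Run:
```python
from h import *
c=np.array([.5155,-.0302,.0746]);s=observe();p=s['position'];R=s['ee_rot'];print(p,'shift cm',((c-p)*100).round(2),'yaw y',np.degrees(np.arctan2(R[1,1],R[0,1])),'want 166.7', s['joints'],s['grip_width'])
import mo; mo.mould()
```

```text
[ 0.51458289 -0.02966141  0.16719857] shift cm [ 0.09 -0.05 -9.26] yaw y 166.60479200196647 want 166.7 [-1.15038926e+01  1.82911339e+01 -2.16381735e+01  5.02399648e+01
 -7.54085066e-03 -8.81086928e+01] 0.08064653841064685
t 14.45 TCP uYn [0.6266 0.0403 0.08  ] F [-0.6  0.2  0.1]
side 887 p1/99 u [0.567 0.631] Y [0.033 0.183] rect [598.7 107.3] [151.6  54.1] 83.5
wrist 10972 p1/99 u [0.569 0.63 ] Y [0.031 0.165] rect [599.5 100.8] [140.7  55.5] 83.6
```

Descend and close.

>>> move_arm(commands=[0.1,-0.1,-3,0,0.88,0.1,-0.1,-6,0,0.88,0.1,-0.1,-8,0,0.88,0.1,-0.1,-9.2,0,0.88,0.1,-0.1,-9.2,0,0.88])

```text
time: 14.97
position: [0.5141, -0.0303, 0.0738]
ee_rot: [[-0.231, -0.973, -0.006], [-0.973, 0.231, 0.001], [0.0, 0.006, -1.0]]
wrist_force: [-1.0, 0.4, 0.8]
grip_width: 0.0806
finger_force: 0.0
```

>>> move_arm(commands=[0,0,0,0,0.5,0,0,0,0,0.4,0,0,0,0,0.3,0,0,0,0,0.3], force=40)

```text
time: 15.3
position: [0.5162, -0.0307, 0.0779]
ee_rot: [[-0.23, -0.973, -0.0], [-0.973, 0.23, -0.0], [0.0, 0.0, -1.0]]
wrist_force: [-5.6, 1.2, 5.6]
grip_width: 0.0589
finger_force: 42.4
```

```bash
python3 st.py; python3 mo.py
```

```text
{'time': 15.3, 'joints': [-11.577, 24.411, -27.699, 37.905, -0.008, -88.261], 'position': [0.516, -0.031, 0.078], 'wrist_force': [-5.623, 1.243, 5.615], 'grip_width': 0.059, 'finger_force': 42.412}
[[-0.23, -0.973, -0.0], [-0.973, 0.23, -0.0], [0.0, 0.0, -1.0]]
t 15.3 TCP uYn [5.858e-01 3.950e-02 5.000e-04] F [-5.6  1.2  5.6]
side 856 p1/99 u [0.569 0.629] Y [0.033 0.183] rect [595.5 106.8] [152.9  58. ] 84.9
wrist 10581 p1/99 u [0.569 0.622] Y [0.03  0.084] rect [602.4  59.2] [59.7 69.8] 83.6
```

>>> move_arm(commands=[0,0,0,0,0.1,0,0,0,0,0.1,0,0,0,0,0.1], force=90)

```text
time: 15.65
position: [0.5162, -0.0308, 0.0783]
ee_rot: [[-0.23, -0.973, -0.0], [-0.973, 0.23, -0.0], [0.0, -0.0, -1.0]]
wrist_force: [-5.9, 0.5, 10.3]
grip_width: 0.0569
finger_force: 93.2
```

```bash
cat > face.py <<'E'
from h import *
def face(nm='side',c0=None):
    c,P=shot(nm);px=c['pixels'].astype(int);s=observe();p=s['position']
    m=(px.min(-1)>120)&(px.max(-1)-px.min(-1)<45)&(np.linalg.norm(P[...,:2]-p[:2],axis=-1)<.18)&(abs(P[...,2]-p[2])<.09)
    q=P[m]; 
    for _ in range(4):
        A=np.c_[q[:,:2],np.ones(len(q))];k=np.linalg.lstsq(A,q[:,2],rcond=None)[0];r=abs(q[:,2]-A@k);q=q[r<.004]
    nn=np.array([-k[0],-k[1],1]);nn/=np.linalg.norm(nn)
    rc=cv2.minAreaRect((q[:,:2]*1000).astype(np.float32));print(nm,len(q),'normal',nn.round(3),'tilt',np.degrees(np.arccos(nn[2])).round(1),'rect',np.round(rc[0],1),np.round(rc[1],1),round(rc[2],1),'z',np.percentile(q[:,2],[1,50,99]).round(3))
    print(cv2.boxPoints(rc).round().tolist())
if __name__=='__main__':
    face('side');face('top')
E
python3 face.py;python3 mo.py
```

```text
side 208 normal [-0.492  0.145  0.858] tilt 30.9 rect [503.8  71.8] [166.8 152.2] 73.0 z [0.026 0.042 0.111]
[[407.0, 14.0], [552.0, -30.0], [601.0, 129.0], [455.0, 174.0]]
top 137 normal [-0.633 -0.103  0.767] tilt 39.9 rect [496.8  81.9] [ 70.2 125.5] 75.7 z [0.025 0.112 0.13 ]
[[427.0, 63.0], [549.0, 32.0], [566.0, 100.0], [445.0, 131.0]]
t 15.75 TCP uYn [0.586  0.0394 0.0009] F [-6.8  0.2 10.4]
side 851 p1/99 u [0.57  0.629] Y [0.033 0.182] rect [597.9 107.1] [152.4  54.5] 84.3
wrist 10533 p1/99 u [0.57  0.622] Y [0.03  0.084] rect [602.1  57.7] [58.  70.8] 81.7
```

```bash
cat > face.py <<'E'
from h import *
from scipy.optimize import least_squares
def face(nm,lo,hi,cen,rad=.09,dark=110):
    """robust plane of pale pixels near cen; returns normal, rectangle"""
    c,P=shot(nm);px=c['pixels'].astype(int)
    m=(px.min(-1)>dark)&(px.max(-1)-px.min(-1)<40)&(np.linalg.norm(P[...,:2]-cen,axis=-1)<rad)&(P[...,2]>lo)&(P[...,2]<hi)
    q=P[m]
    if len(q)<40: print(nm,'few',len(q));return
    best=0;rng=np.random.default_rng(0)
    for _ in range(600):
        t=q[rng.choice(len(q),3,False)];nn=np.cross(t[1]-t[0],t[2]-t[0]);l=np.linalg.norm(nn)
        if l<1e-5: continue
        nn/=l; nn*=np.sign(nn[2]); ok=abs((q-t[0])@nn)<.002
        if nn[2]>.6 and ok.sum()>best: best=ok.sum();keep=ok
    q=q[keep];mu=q.mean(0);nn=np.linalg.svd(q-mu,full_matrices=False)[2][2];nn*=np.sign(nn[2])
    print(nm,m.sum(),best,'n',nn.round(3),'tilt',np.degrees(np.arccos(nn[2])).round(1),'mean',mu.round(3))
    print(' box',cv2.boxPoints(cv2.minAreaRect((q[:,:2]*1000).astype(np.float32))).round().tolist(),'z',q[:,2].min().round(3),q[:,2].max().round(3))
E
python3 -c "
from face import *
for nm in('side','top','wrist'): face(nm,.06,.16,np.array([.525,.035]))
print(np.load('bed.npz')['n'])"
```

```text
side 1707 627 n [-0.48   0.051  0.876] tilt 28.8 mean [0.524 0.044 0.11 ]
 box [[483.0, -31.0], [530.0, -42.0], [562.0, 105.0], [515.0, 115.0]] z 0.093 0.126
top 449 134 n [-0.479  0.079  0.874] tilt 29.0 mean [0.532 0.078 0.112]
 box [[500.0, 46.0], [547.0, 35.0], [563.0, 102.0], [517.0, 113.0]] z 0.098 0.127
wrist 13759 10102 n [-0.465  0.059  0.883] tilt 27.9 mean [ 0.512 -0.02   0.109]
 box [[483.0, -33.0], [532.0, -44.0], [545.0, 13.0], [496.0, 24.0]] z 0.095 0.122
[-0.46941627  0.06415954  0.8806429 ]
```

The mould is gripped at its end, still tilted 28°. A small test lift next.

>>> move_arm(commands=[0,0,0.3,0,0,-0.1,0,0.8,0,0,-0.2,-0.2,1.5,0,0,-0.2,-0.4,2.5,0,0,-0.2,-0.4,2.5,0,0], force=110)

```text
time: 16.42
position: [0.5164, -0.0356, 0.1041]
ee_rot: [[-0.231, -0.973, 0.004], [-0.973, 0.231, -0.001], [0.0, -0.004, -1.0]]
wrist_force: [0.9, 0.5, -1.5]
grip_width: 0.0561
finger_force: 116.7
```

```bash
python3 st.py; python3 -c "
from face import *
for nm in('side','wrist'): face(nm,.06,.19,np.array([.525,.033]))"
```

```text
{'time': 16.417, 'joints': [-12.108, 22.323, -26.3, 41.152, -0.014, -88.751], 'position': [0.516, -0.036, 0.104], 'wrist_force': [0.907, 0.511, -1.529], 'grip_width': 0.056, 'finger_force': 116.743}
[[-0.231, -0.973, 0.004], [-0.973, 0.231, -0.001], [0.0, -0.004, -1.0]]
side 1764 666 n [-0.458  0.087  0.885] tilt 27.8 mean [0.524 0.041 0.133]
 box [[482.0, -36.0], [530.0, -47.0], [562.0, 101.0], [515.0, 112.0]] z 0.12 0.148
wrist 13185 9751 n [-0.459  0.095  0.883] tilt 28.0 mean [ 0.512 -0.024  0.133]
 box [[484.0, -38.0], [532.0, -48.0], [545.0, 12.0], [497.0, 23.0]] z 0.119 0.146
```

The whole mould lifted rigidly with no pitch. I'm carrying it to the board.

>>> move_arm(commands=[0,0,2,0,0,0,-1,4,0,0,-0.5,-3,6,0.03,0,-1.2,-6,8,0.06,0,-2,-9,8,0.1,0,-2.8,-12,8,0.13,0,-3.5,-15,8,0.16,0,-4.2,-18,8,0.2,0,-5,-21,8,0.23,0,-5.8,-24,8,0.26,0])

```text
time: 17.35
position: [0.4561, -0.2761, 0.1815]
ee_rot: [[0.029, -1.0, -0.0], [-1.0, -0.029, 0.0], [-0.0, 0.0, -1.0]]
wrist_force: [1.1, 1.4, -2.4]
grip_width: 0.0556
finger_force: 117.4
```

>>> move_arm(commands=[-0.5,-3,0,0.02,0,-1,-6,0,0.02,0,-1.5,-9,0,0.02,0,-1.9,-12,-1,0.02,0,-1.9,-14,-3,0.02,0,-1.9,-14,-6,0.02,0,-1.9,-14,-8,0.02,0,-1.9,-14,-10,0.02,0,-1.9,-14,-11,0.02,0,-1.9,-14,-11,0.02,0])

```text
time: 18.18
position: [0.4362, -0.4131, 0.0688]
ee_rot: [[0.047, -0.999, -0.003], [-0.999, -0.047, 0.004], [-0.004, 0.003, -1.0]]
wrist_force: [-0.3, 0.9, -2.2]
grip_width: 0.0563
finger_force: 117.4
```

Run:
```python
import st
from face import *
p=observe()['position']
for nm in('side','top','wrist'): face(nm,.06,.2,p[:2]+[-.014,.067])
# board outline
c,P=shot('wrist');c,P=shot('top');px=c['pixels'].astype(int)
m=(abs(P[...,2]-.014)<.004)&(P[...,1]<-.2)&(P[...,1]>-.5)&(P[...,0]>.28)&(P[...,0]<.66)&(px[...,0]-px[...,2]>20)&(px[...,0]<165)
q=(P[m][:,:2]*1000).astype(np.float32);r=cv2.minAreaRect(q);print('board',len(q),r,np.percentile(q,[1,99],axis=0))
P0=np.load('top0.npy');im=cv2.imread('pics/top0.png').astype(int)
for u,v in((336,240),(333,240),(398,236),(403,236),(370,193),(370,190),(373,281),(374,284)):print((u,v),im[v,u],P0[v,u].round(3))
```

```text
{'time': 18.183, 'joints': [-50.48, 32.636, -14.658, 43.013, 0.004, -143.191], 'position': [0.436, -0.413, 0.069], 'wrist_force': [-0.25, 0.852, -2.245], 'grip_width': 0.056, 'finger_force': 117.431}
[[0.047, -0.999, -0.003], [-0.999, -0.047, 0.004], [-0.004, 0.003, -1.0]]
side 787 363 n [-0.461 -0.043  0.886] tilt 27.6 mean [ 0.424 -0.339  0.098]
 box [[395.0, -270.0], [405.0, -422.0], [453.0, -419.0], [444.0, -267.0]] z 0.084 0.112
top 808 233 n [-0.468 -0.023  0.883] tilt 27.9 mean [ 0.425 -0.337  0.1  ]
 box [[396.0, -276.0], [404.0, -407.0], [455.0, -403.0], [446.0, -273.0]] z 0.085 0.114
wrist 12948 9783 n [-0.464 -0.036  0.885] tilt 27.7 mean [ 0.43  -0.405  0.102]
 box [[403.0, -364.0], [407.0, -426.0], [456.0, -423.0], [452.0, -361.0]] z 0.088 0.115
board 467 ((469.12158203125, -341.6407775878906), (297.8553161621094, 200.80894470214844), 3.9809820652008057) [[ 326.82704956 -434.13891296]
 [ 610.93074707 -237.84550568]]
(336, 240) [124 169 213] [ 0.462 -0.232  0.001]
(333, 240) [127 170 214] [ 0.462 -0.222  0.001]
(398, 236) [ 84 120 167] [ 0.473 -0.44   0.009]
(403, 236) [122 162 205] [ 0.474 -0.459 -0.001]
(370, 193) [ 94 130 172] [ 0.619 -0.35   0.014]
(370, 190) [128 172 218] [ 0.632 -0.353  0.002]
(373, 281) [ 85 124 173] [ 0.324 -0.349  0.015]
(374, 284) [121 163 204] [ 0.314 -0.355 -0.002]
```

>>> move_arm(commands=[0,0,-2,0,0,0,0,-3.5,0,0,0,0,-4,0,0,0,0,-4.3,0,0,0,0,-4.5,0,0,0,0,-4.5,0,0])

```text
time: 18.93
position: [0.4381, -0.4152, 0.0274]
ee_rot: [[0.048, -0.999, 0.001], [-0.999, -0.048, -0.001], [0.001, -0.001, -1.0]]
wrist_force: [0.7, 0.3, -2.2]
grip_width: 0.0559
finger_force: 117.4
```

>>> move_arm(commands=[0,0,-0.2,0,0,0,0,-0.4,0,0,0,0,-0.6,0,0,0,0,-0.6,0,0])

```text
time: 19.27
position: [0.4384, -0.4159, 0.0232]
ee_rot: [[0.047, -0.999, 0.001], [-0.999, -0.047, -0.003], [0.003, -0.001, -1.0]]
wrist_force: [-2.1, 2.4, 11.9]
grip_width: 0.0567
finger_force: 118.6
```

Contact is at 12 N. I'm easing the grip and pressing down so the mould pivots flat.

>>> move_arm(commands=[0,0,0,0,0,0,0,-0.3,0,0,0,0,-0.6,0,0,0,0,-0.9,0,0,0,0,-0.9,0,0], force=30)

```text
time: 19.68
position: [0.4388, -0.4175, 0.0219]
ee_rot: [[0.047, -0.999, 0.002], [-0.999, -0.047, -0.008], [0.008, -0.002, -1.0]]
wrist_force: [-13.5, 13.9, 67.4]
grip_width: 0.0561
finger_force: 123.0
```

```bash
python3 -c "
import st
from face import *
for nm in('side','wrist'): face(nm,.02,.1,np.array([.425,-.345]))"
```

```text
{'time': 19.683, 'joints': [-50.458, 35.998, -16.855, 36.714, -0.188, -143.165], 'position': [0.439, -0.417, 0.022], 'wrist_force': [-13.498, 13.92, 67.381], 'grip_width': 0.056, 'finger_force': 123.006}
[[0.047, -0.999, 0.002], [-0.999, -0.047, -0.008], [0.008, -0.002, -1.0]]
side 717 333 n [-0.444 -0.101  0.89 ] tilt 27.1 mean [ 0.426 -0.343  0.056]
 box [[398.0, -275.0], [406.0, -430.0], [457.0, -427.0], [449.0, -273.0]] z 0.037 0.074
wrist 13786 10325 n [-0.454 -0.089  0.887] tilt 27.6 mean [ 0.432 -0.409  0.053]
 box [[405.0, -371.0], [407.0, -429.0], [457.0, -427.0], [455.0, -369.0]] z 0.039 0.066
```

>>> move_arm(commands=[0,0,0.4,0,0,0,0,0.7,0,0,0,0,0.7,0,0.3,0,0,0.7,0,0.32,0,0,0.7,0,0.33,0,0,0.7,0,0.33], force=20)

```text
time: 20.28
position: [0.4387, -0.4162, 0.0226]
ee_rot: [[0.047, -0.999, 0.002], [-0.999, -0.047, -0.004], [0.004, -0.002, -1.0]]
wrist_force: [-3.6, 4.5, 20.6]
grip_width: 0.0572
finger_force: 89.1
```

>>> move_arm(commands=[0,0,0,0,0.35,0,0,0,0,0.37,0,0,-0.1,0,0.38,0,0,-0.2,0,0.38,0,0,-0.3,0,0.38], force=20)

```text
time: 20.7
position: [0.4392, -0.4169, 0.0215]
ee_rot: [[0.047, -0.999, 0.003], [-0.999, -0.047, -0.005], [0.006, -0.003, -1.0]]
wrist_force: [-7.4, 7.3, 37.0]
grip_width: 0.0591
finger_force: 39.7
```

```bash
python3 -c "
from face import *
for nm in('side','wrist'): face(nm,.02,.1,np.array([.425,-.345]))"
```

```text
side 734 327 n [-0.473 -0.075  0.878] tilt 28.6 mean [ 0.426 -0.343  0.054]
 box [[398.0, -273.0], [407.0, -427.0], [455.0, -424.0], [446.0, -270.0]] z 0.038 0.071
wrist 14611 10359 n [-0.451 -0.057  0.891] tilt 27.0 mean [ 0.432 -0.408  0.053]
 box [[405.0, -370.0], [408.0, -428.0], [458.0, -425.0], [455.0, -368.0]] z 0.039 0.066
```

>>> move_arm(commands=[0,0,0.2,0,0.39,0,0,0.2,0,0.4,0,0,0.2,0,0.41,0,0,0.2,0,0.42,0,0,0.2,0,0.42])

```text
time: 21.22
position: [0.4397, -0.4161, 0.0201]
ee_rot: [[0.048, -0.999, 0.004], [-0.999, -0.048, -0.003], [0.003, -0.004, -1.0]]
wrist_force: [2.3, 1.1, 5.4]
grip_width: 0.0605
finger_force: 8.0
```

```bash
python3 -c "
from face import *
for nm in('side','wrist'): face(nm,.02,.1,np.array([.425,-.345]))"
```

```text
side 750 364 n [-0.429 -0.031  0.903] tilt 25.5 mean [ 0.428 -0.344  0.052]
 box [[399.0, -272.0], [408.0, -427.0], [458.0, -424.0], [448.0, -269.0]] z 0.038 0.065
wrist 15855 10399 n [-0.426 -0.026  0.904] tilt 25.3 mean [ 0.432 -0.407  0.052]
 box [[406.0, -369.0], [409.0, -427.0], [459.0, -424.0], [456.0, -366.0]] z 0.04 0.065
```

>>> move_arm(commands=[0,0,-0.2,0,0.42,0,0,-0.4,0,0.42,0,0,-0.6,0,0.42,0,0,-0.8,0,0.42,0,0,-1,0,0.42,0,0,-1,0,0.42])

```text
time: 21.82
position: [0.4378, -0.4148, 0.0088]
ee_rot: [[0.047, -0.999, 0.0], [-0.999, -0.047, -0.0], [0.0, -0.0, -1.0]]
wrist_force: [-0.6, 2.0, 11.5]
grip_width: 0.0608
finger_force: 5.9
```

```bash
python3 -c "
from face import *
for nm in('side','wrist'): face(nm,.02,.1,np.array([.425,-.345]))"
```

```text
side 690 335 n [-0.023 -0.001  1.   ] tilt 1.3 mean [ 0.44  -0.343  0.042]
 box [[403.0, -421.0], [468.0, -425.0], [476.0, -271.0], [412.0, -267.0]] z 0.04 0.045
wrist 13214 11489 n [-0.001  0.004  1.   ] tilt 0.2 mean [ 0.441 -0.407  0.044]
 box [[413.0, -381.0], [413.0, -425.0], [468.0, -424.0], [467.0, -380.0]] z 0.042 0.046
```

The mould is flat: tilt is 0.2° and the face is at 44 mm. I'll open, retreat upwards and check.

>>> move_arm(commands=[0,0,0.3,0,0.5,0,0,0.3,0,0.6,0,0,0.3,0,0.7,0,0,0.4,0,0.7,0,0,2,0,0.7,0,0,5,0,0.7,0,0,9,0,0.7,0,0,12,0,0.7,0,0,15,0,0.7,0,0,15,0,0.7])

```text
time: 22.75
position: [0.44, -0.4177, 0.1642]
ee_rot: [[0.047, -0.999, 0.006], [-0.999, -0.047, -0.008], [0.008, -0.006, -1.0]]
wrist_force: [-0.1, 0.1, 0.3]
grip_width: 0.0726
finger_force: 0.0
```

Run:
```python
import st
from face import *
for nm in('side','wrist'): face(nm,.02,.1,np.array([.44,-.345]))
b=np.load('bed.npz');p0,U,Y,n,yaw=[b[k] for k in b]
for nm in('side','top'):
    c,P=shot(nm);Q=P.reshape(-1,3);Q=Q[np.isfinite(Q[:,2])]-p0;B=np.c_[Q@U,Q@Y,Q@n];r=np.hypot(B[:,0]-.603,B[:,1]-.268)
    m=(abs(B[:,2]-.093)<.010)&(r>.08)&(r<.2);print('handle',np.median(np.arctan2(B[m,1]-.268,B[m,0]-.603)).round(3))
P0=np.load('top0.npy');print('changed z pixels',[(tuple(x)) for x in np.argwhere(abs(P[...,2]-P0[...,2])>.02)[::400]])
R=np.array([[np.cos(.0695),np.sin(.0695)],[-np.sin(.0695),np.cos(.0695)]])
```

```text
{'time': 22.75, 'joints': [-50.473, 27.038, -8.54, 53.863, -0.005, -143.19], 'position': [0.44, -0.418, 0.164], 'wrist_force': [-0.127, 0.144, 0.348], 'grip_width': 0.073, 'finger_force': 0.0}
[[0.047, -0.999, 0.006], [-0.999, -0.047, -0.008], [0.008, -0.006, -1.0]]
side 671 347 n [0.01  0.002 1.   ] tilt 0.6 mean [ 0.439 -0.343  0.043]
 box [[411.0, -269.0], [412.0, -422.0], [466.0, -421.0], [465.0, -269.0]] z 0.04 0.045
wrist 10659 8509 n [-0.001  0.     1.   ] tilt 0.1 mean [ 0.44  -0.354  0.044]
 box [[413.0, -273.0], [413.0, -424.0], [467.0, -424.0], [467.0, -273.0]] z 0.042 0.046
handle 1.37
handle 1.342
changed z pixels [(np.int64(0), np.int64(0)), (np.int64(8), np.int64(495)), (np.int64(18), np.int64(428)), (np.int64(29), np.int64(503)), (np.int64(40), np.int64(49)), (np.int64(51), np.int64(75)), (np.int64(62), np.int64(505)), (np.int64(75), np.int64(177)), (np.int64(86), np.int64(398)), (np.int64(104), np.int64(559)), (np.int64(157), np.int64(33)), (np.int64(187), np.int64(523)), (np.int64(205), np.int64(158)), (np.int64(209), np.int64(529)), (np.int64(213), np.int64(467)), 
[... 2122 characters left out ...]
, (np.int64(369), np.int64(11)), (np.int64(370), np.int64(326)), (np.int64(372), np.int64(228)), (np.int64(374), np.int64(75)), (np.int64(376), np.int64(37)), (np.int64(377), np.int64(358)), (np.int64(379), np.int64(285)), (np.int64(381), np.int64(246)), (np.int64(383), np.int64(224)), (np.int64(385), np.int64(105)), (np.int64(387), np.int64(108)), (np.int64(389), np.int64(230)), (np.int64(391), np.int64(341)), (np.int64(394), np.int64(74)), (np.int64(396), np.int64(346)), (np.int64(399), np.int64(293)), (np.int64(403), np.int64(75)), (np.int64(406), np.int64(518)), (np.int64(410), np.int64(138)), (np.int64(413), np.int64(237)), (np.int64(416), np.int64(166)), (np.int64(419), np.int64(134))]
```

The mould lies flat at y −0.27 to −0.42 on a board spanning about −0.24 to −0.44, let go and clear of the gripper. I'm handing the job in.

```bash
python3 -c "
from cell import sign_off
print(sign_off())"
```

```text
the job is handed in; nothing more can be done
None
```

The job is handed in (no verdict came back): lever flipped to loosening, bolt about 1 rad loose by the handle angle, and the mould lying flat, face up and let go on the ware board; I kept clear of the other items but did not re-measure them.

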